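# Pry up the painting bed and shim it level

### The arm

A 6-joint arm with a two-finger parallel gripper is mounted at the origin on the work surface. World frame = base frame: x ahead of the robot, y to its left, z up, the work surface at z = 0. Lengths are in m, angles in rad, forces in N, time in s.
With the tool pointing down it reaches from about 0.275 to 0.75 m from the base axis. Payload 10.2 kg.
Tool frame: the origin (TCP) lies midway between the tips of the shut fingers; the grasp point (between the pads) lies 19 mm behind it (env.hold_point_z is the distance from the TCP to the grasp point, in m); x points along the fingers, z is the direction in which the jaws open and shut, and the axes are right-handed (so a half turn about x gives the same grasp; the last joint's range is limited). The gripper opens to 85 mm and grips with 20 to 120 N. Pads are 22 mm wide; open, the fingers measure 114 mm over their backs; the gripper's body (76 mm by 85 mm) begins 54 mm behind the grasp point. The pads swing forward as they close: fully open they stand 13 mm farther back than shut.
Start: joints at [-1.449, 0.313, 1.498, -0, 1.331, -0.223], TCP at [0.177, -0.494, 0.231] pointing down, gripper open.
Joint ranges: [-2.94, 2.94], [-0.97, 2.17], [0.19, 2.56], [-1.23, 4.37], [0.02, 3.11], [-2.88, 2.88]. Speed limits (rad/s): [2.39, 2.39, 3.01, 3.14, 3.14, 3.14].

### API

Orientations are given as a unit quaternion [x, y, z, w].
In Python, from bench import env, kinematics, monitor, eyes, job gives the robot as it stands. The module is installed in compiled form; this text tells all that it offers. Calls block until the motion is done:
- env.reach(position, orientation): joint-space move of the TCP to a pose.
- env.movel(position, velocity=0.15, frame=None, guard=None): straight line of the TCP; frame=None keeps the orientation; velocity is the mean speed in m/s. With guard (N) it stops when the force on the tool has changed by that much, and returns True; else False.
- env.set_joints(angles): joint-space move.
- env.release() and env.close_gripper(effort=None): open the fingers fully, or close them until they stop; effort is the grip in N (None keeps the last).
- env.hold(seconds).
- kinematics.ik(position, orientation): joint angles nearest the present ones, or None.
- monitor.sense(): the state.
- eyes.grab_frame(name): name is "scene" or "side" or "wrist"; returns a dict with "frame" (420x560x3 uint8, red, green, blue), "mtx" (3x3 intrinsics, pixels), "view" (4x4, takes a point from world to camera coordinates). Camera axes: x right, y down, z forward; pixel columns grow to the right and rows downward; lengths in m; the calibration is good to about 2 mm. A picture is of the moment at which its call begins. There is no depth.
A pose or a line that the arm cannot do raises env.MotionError and nothing moves.
- job.hand_in(): hands the job in, once; it reports no verdict.
The state is a dict: "clock": time; "joints": joint angles; "qvel": joint speeds; "joint_efforts": joint torques, N m; "position": TCP position; "ee_rot": TCP orientation; "contact_force": force on the tool from outside, world axes, zero at the start; "ft_torque": the same for the moment, N m; "finger_gap": opening from 0.0 (shut) to 1.0 (fully open).
Only numpy, scipy, OpenCV 4.12 (cv2) and the standard library are available. Lean on these libraries where they do the work, as an engineer would, in place of code of your own. Each camera call takes 0.05 s, during which the arm holds its last target.

### The job

The painting bed's front edge sags: slip the pry bar's tip under it over the fulcrum block, lever the edge up and hook the bar's tail under the catch so that it stays up; then slide the thick wooden shim (not the thin batten) flat under the raised edge, beside the bar, until it gently presses against the rubber stop. Finally unhook the bar while holding it, let the bed down slowly onto the shim, draw the bar out and lay it flat on the table, clear of the bed. Do not lift the bed with the gripper, heave it up too far or let it drop, and leave the batten, cans, cup and tape alone.

Things in the scene. Friction and masses are not known exactly. Their poses are not given: they have to be found in the camera images.
- frame: Fixed frame of the painting bed. Origin: on the table under the middle of the bed's front edge; x level from the edge back under the bed (away from the robot), y along the edge, z up. The bed on it is an aluminium slab 238 deep (x) x 380 wide x 32 thick with a painting on top, open underneath at the front; short rubber feet at y = +-170 mm.
- bed: The painting bed, about 5 kg, hinged along its back, 240 mm behind the front edge and 26 mm up. Origin: middle of the front edge, at the underside, so its height is that of the edge's underside: 18 mm above the table at rest (front low), 26 mm when the bed is level; x back along the bed, y along the edge, z up.
- rail: Steel rail fixed under the bed; origin and axes coincide with the frame's. It carries a rubber-faced stop bar across the width (330 mm, top 15 mm above the table). The stop's front face lies somewhere 37 to 53 mm behind the bed's front edge: not measured, find it by feel. The face is springy, about 3 N per mm.
- stand: Lever stand fixed before the bed. Origin: on the table under the fulcrum's axis; axes parallel to the frame's, x to the bed, whose front edge lies at x = 50 mm. Fulcrum: block 28 x 44 (y) x 18 high and on it a steel rod of radius 8 mm along y, its axis 18, its top 26 mm above the table. The catch stands at x = -215 mm.
- catch (a point): Catch for the bar's tail, part of the stand: an inverted L. The point is the tip of its arm, at the underside: stand x = -215, y = -18, z = 33 mm. Arm 16 long (x), 8 thick, reaching over from the post (42 to 30 mm off towards -y) to this point; open on the +y side. A bar on the fulcrum, tip under the bed, tail under the arm, is about level and holds the edge at 28 to 30 mm.
- bar: Flat steel pry bar, 0.32 kg. Origin: centre of its black rubber sleeve, the place to grip: 60 long (x) x 26 wide (y) x 20 thick (z). x points along the bar to the tip. Shank 20 wide x 6 thick from x = -85 (tail) to 190 mm; centre of mass at about x = 55. At the start it lies level on the rest block, sleeve in the air 29 mm up.
- bar_tip (a point): End of the bar's tip (4 mm thick, 20 wide, the last 25 mm of the bar), 215 mm from the bar's origin. It fits under the resting edge tip down, bar sloped about 0.36 rad over the fulcrum; bar x = 150 mm over the fulcrum puts the tip 15 mm under the edge.
- rest: Wooden block 85 x 100 x 26 mm, fixed, on which the bar lies at the start. Origin: centre of its underside; x along the bar.
- shim: The shim: plain wooden slip, 120 (x) x 40 (y) x 26 (z) mm, 80 g, lying flat on the table. Origin: centre of its underside.
- batten: A thinner wooden slip that is not the shim, 120 x 40 x 12 mm. Origin: centre of its underside.
- can_a: Bystander: standing spray can, 64 mm diameter, 190 mm tall. Origin: centre of its underside.
- can_b: Bystander: standing spray can, 64 mm diameter, 190 mm tall. Origin: centre of its underside.
- cup: Bystander: standing white cup, 76 mm diameter, 90 mm tall. Origin: centre of its underside.
- tape: Bystander: roll of tape lying flat, 90 mm diameter, 24 mm high. Origin: centre of its underside.

How it is judged:
On the way, in this order (a step that is already met when the one before it is completed fails the run):
1. the bar, borne by the lever stand, holds the bed's front edge up (its underside above 27 mm) (height (world z) of bed above 0.027 m and contact force between bar and bed above 5 N and contact force between bar and stand above 5 N), for 0.3 s.
2. the shim, under the edge held up by the bar, presses against the stop with more than 1 N (contact force between shim and rail above 1 N and contact force between bar and bed above 3 N and height (world z) of shim below 0.01 m), for 0.1 s.
At the end, for the whole second after the job is handed in: The bed rests level on the shim (front underside 24.3 to 27.7 mm up, more than 8 N on the shim); shim flat on the table, its centre at most 32 mm before the front edge; bar flat on the table (sleeve centre below 30 mm, tilt under 0.2 rad), not touching the bed; bar and shim at rest (height (world z) of bed between 0.0243 and 0.0277 m and contact force between shim and bed above 8 N and contact force between bar and bed below 0.3 N and x of shim in the frame of frame above -0.032 m and height (world z) of shim below 0.004 m and height (world z) of bar below 0.03 m and angle between bar's own z axis and vertical below 0.2 rad and linear speed of each of bar, shim below 0.02 m/s).
It fails at once if the stop is pressed with more than 15 N (contact force between anything else and rail above 15 N).
It fails at once if the bed is heaved up too far (front underside above 40 mm) (height (world z) of bed above 0.04 m).
It fails at once if the bed is dropped or jerked (its speed passes 0.15 m/s) (linear speed of bed above 0.15 m/s).
It fails at once if the gripper or arm bears on the bed with more than 12 N (contact force between any of the fingers, the arm and bed above 12 N).
It fails at once if the batten, a can, the cup or the tape is tipped or pushed 30 mm or more (distance of any of batten, can_a, can_b, cup, tape from where it was at the start of the episode above 0.03 m or angle between any of can_a, can_b, cup's own z axis and vertical above 0.5 rad).
It also fails if it takes over 72 s, if anything falls off the work surface, if the arm or the gripper's body presses on something with over 40 N, if the wrist force passes 120 N, or if a joint passes its speed limit or range.

## Working session

There is one attempt and no reset: what is moved stays moved. The work goes in short steps, each a Python script; the robot and the scene stay as the last script left them, time stands still between calls to the robot, and variables do not carry over. Pictures are saved under pics/ and viewed, and the job is handed in when it is done.

```bash
ls; mkdir -p pics; python3 - <<'E'
from bench import env, kinematics, monitor, eyes, job
import cv2
s=monitor.sense();print(s)
for n in ("scene","side","wrist"):
    d=eyes.grab_frame(n); cv2.imwrite(f"pics/{n}0.png",d["frame"][:,:,::-1]); print(n,d["mtx"],d["view"])
print(env.hold_point_z)
E
```

```text
pics
{'clock': 0.0, 'joints': array([-1.44939426e+00,  3.13445580e-01,  1.49843959e+00,  2.25505785e-05,
        1.33101303e+00, -2.23399754e-01]), 'qvel': array([-0.00059106, -0.00061266, -0.00047415, -0.00012682,  0.00100864,
        0.00035893]), 'joint_efforts': array([-7.85480861e-04, -4.12263572e+01, -2.59744263e+01, -2.81433831e-04,
        4.12336944e-03,  2.14208725e-06]), 'position': array([ 0.17741711, -0.4938372 ,  0.2307364 ]), 'ee_rot': array([ 0.40716304,  0.57866431, -0.40646746,  0.57805715]), 'contact_force': array([-0.24910457,  0.2038675 , -0.86431177]), 'ft_torque': array([-0.04076743,  0.01581989, -0.02930624]), 'finger_gap': 1.0005948191440952}
scene [[490.43874834   0.         278.06924962]
 [  0.         490.43874834 208.39469844]
 [  0.           0.           1.        ]] [[ 0.81453066  0.57991521 -0.01543242 -0.45255095]
 [ 0.33257166 -0.4885858  -0.80664738 -0.15292642]
 [-0.47532715  0.65190664 -0.59083148  1.64755037]
 [ 0.          0.          0.          1.        ]]
side [[438.58847652   0.         275.85314764]
 [  0.         438.58847652 213.52631519]
 [  0.           0.           1.        ]] [[-0.98730537 -0.15799075  0.01634115  0.53809276]
 [-0.12736821  0.72604795 -0.6757453   0.10985386]
 [ 0.09489705 -0.6692483  -0.73695404  1.06593021]
 [ 0.          0.          0.          1.        ]]
wrist [[309.04564944   0.         278.48602602]
 [  0.         309.04564944 207.6558635 ]
 [  0.           0.           1.        ]] [[ 3.37742039e-01 -9.41238586e-01 -4.88861608e-04 -5.23553321e-01]
 [-9.08150553e-01 -3.26005565e-01  2.62646045e-01 -3.50155970e-02]
 [-2.47371964e-01 -8.82626509e-02 -9.64892127e-01  3.79083334e-01]
 [ 0.00000000e+00  0.00000000e+00  0.00000000e+00  1.00000000e+00]]
0.0187
```

View pics/scene0.png

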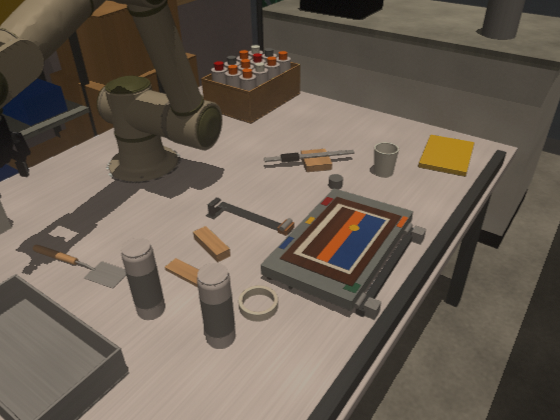

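View pics/side0.png

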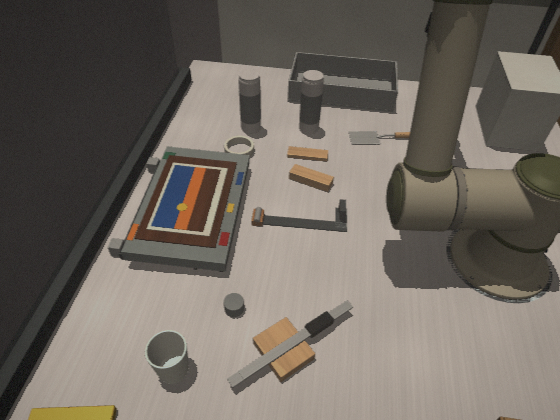

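View pics/wrist0.png

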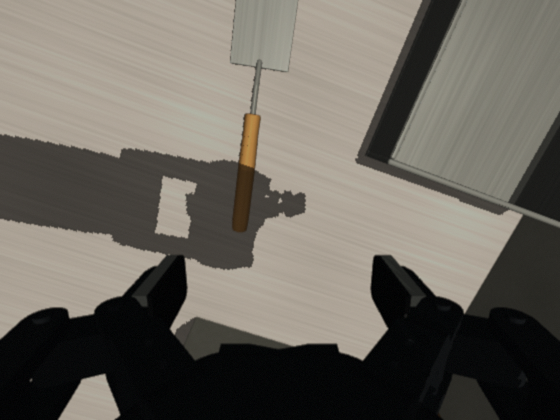

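```bash
python3 - <<'E'
import cv2
a=cv2.imread("pics/side0.png"); b=cv2.imread("pics/scene0.png")
def crop(im,x,y,w,h,n):
    c=cv2.resize(im[y:y+h,x:x+w],None,fx=4,fy=4,interpolation=cv2.INTER_CUBIC)
    for i in range(0,w,20): cv2.putText(c,str(x+i),(i*4,10),0,.35,(0,0,255),1); cv2.line(c,(i*4,12),(i*4,18),(0,0,255),1)
    for i in range(0,h,20): cv2.putText(c,str(y+i),(0,i*4+4),0,.35,(0,0,255),1)
    cv2.imwrite("pics/"+n,c)
crop(a,220,135,180,110,"s1.png")
crop(a,215,285,150,110,"s2.png")
crop(a,100,135,170,140,"s3.png")
crop(b,150,180,180,110,"c1.png")
crop(b,250,130,150,70,"c2.png")
crop(b,255,180,180,130,"c3.png")
E
```

```text
(no output)
```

View pics/s1.png

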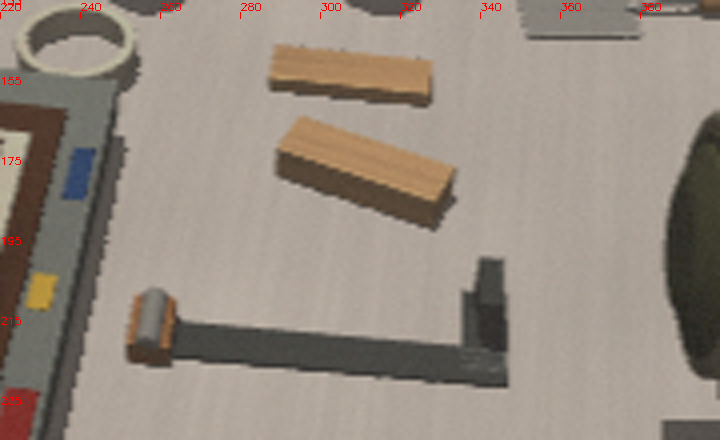

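View pics/s2.png

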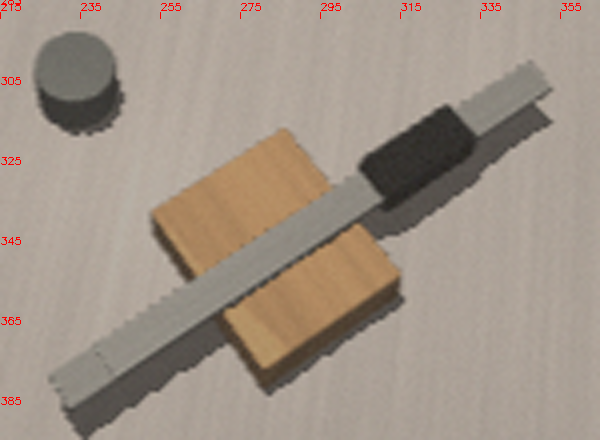

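View pics/s3.png

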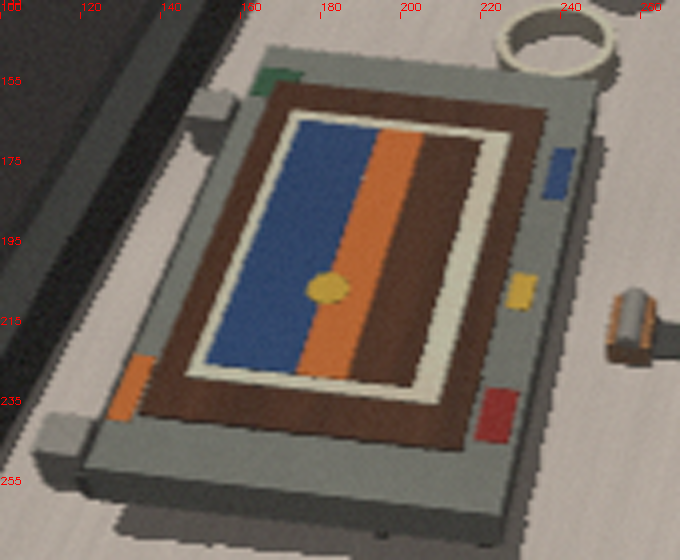

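View pics/c1.png

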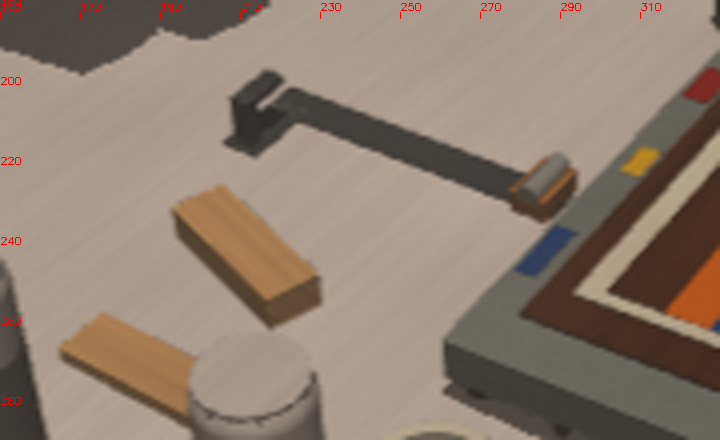

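View pics/c2.png

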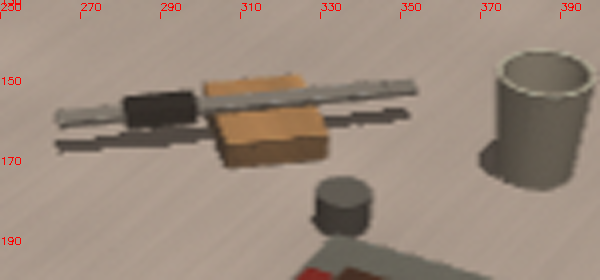

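View pics/c3.png

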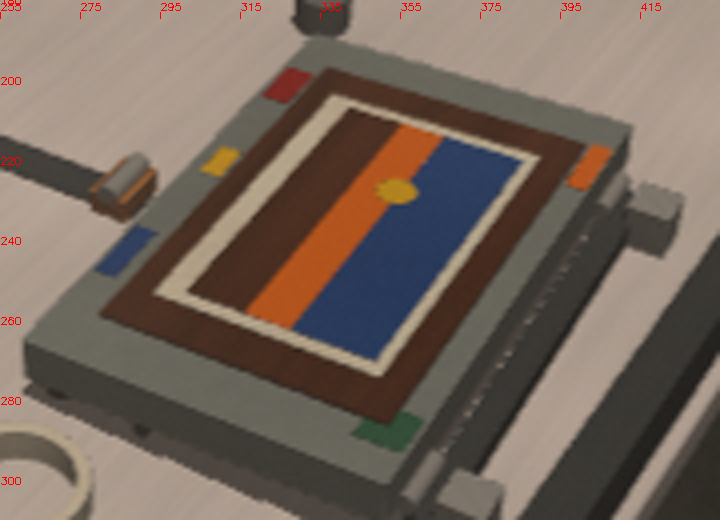

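```bash
cat > cam.py <<'E'
import numpy as np
from scipy.optimize import least_squares
C={"scene":(np.array([[490.43874834,0,278.06924962],[0,490.43874834,208.39469844],[0,0,1]]),np.array([[ 0.81453066,0.57991521,-0.01543242,-0.45255095],[0.33257166,-0.4885858,-0.80664738,-0.15292642],[-0.47532715,0.65190664,-0.59083148,1.64755037]])),
"side":(np.array([[438.58847652,0,275.85314764],[0,438.58847652,213.52631519],[0,0,1]]),np.array([[-0.98730537,-0.15799075,0.01634115,0.53809276],[-0.12736821,0.72604795,-0.6757453,0.10985386],[0.09489705,-0.6692483,-0.73695404,1.06593021]]))}
def proj(cam,P):
    K,V=C[cam] if isinstance(cam,str) else cam
    P=np.atleast_2d(P); p=(V[:3,:3]@P.T).T+V[:3,3]; q=(K@p.T).T
    return q[:,:2]/q[:,2:]
def back(cam,uv,z):
    K,V=C[cam] if isinstance(cam,str) else cam
    R=V[:3,:3]; c=-R.T@V[:3,3]; d=R.T@np.linalg.inv(K)@np.array([uv[0],uv[1],1.])
    return c+d*(z-c[2])/d[2]
def fit(obs,x0):
    """obs: list (cam,(u,v),(lx,ly,z)); pose x,y,yaw"""
    def W(p,l): 
        c,s=np.cos(p[2]),np.sin(p[2]); return np.array([p[0]+c*l[0]-s*l[1],p[1]+s*l[0]+c*l[1],l[2]])
    f=lambda p: np.concatenate([proj(c,W(p,l))[0]-np.array(uv) for c,uv,l in obs])
    r=least_squares(f,x0,loss='soft_l1'); return r.x,f(r.x).reshape(-1,2)
E
python3 - <<'E'
from cam import *
np.set_printoptions(precision=4,suppress=True)
s1=lambda x,y:(220+x/4,135+y/4); s2=lambda x,y:(215+x/4,285+y/4); s3=lambda x,y:(100+x/4,135+y/4)
c1=lambda x,y:(150+x/4,180+y/4); c2=lambda x,y:(250+x/4,130+y/4); c3=lambda x,y:(255+x/4,180+y/4)
bed=[("side",s3(597,82),(-.001,-.19,.05)),("side",s3(505,515),(-.001,.19,.05)),("side",s3(268,47),(.237,-.19,.058)),("side",s3(85,468),(.237,.19,.058)),
("scene",c3(25,345),(-.001,-.19,.05)),("scene",c3(318,38),(-.001,.19,.05)),("scene",c3(390,487),(.237,-.19,.058)),("scene",c3(632,125),(.237,.19,.058))]
p,r=fit(bed,[.6,0,0]);print("frame",p);print(r)
st=[("side",s1(152,318),(0,0,.026)),("side",s1(491,280),(-.215,-.03,.041)),("scene",c1(543,177),(0,0,.026)),("scene",c1(260,87),(-.215,-.03,.041))]
q,r=fit(st,[.4,0,0]);print("stand",q);print(r)
c,s=np.cos(p[2]),np.sin(p[2]);R=np.array([[c,s],[-s,c]]);print("stand in frame",R@(q[:2]-p[:2]),q[2]-p[2])
sh=[("side",s1(277,150),(.06,-.02,.026)),("side",s1(302,115),(.06,.02,.026))]
for n,f,pts,z in (("shim side","side",[s1(302,115),s1(455,167),s1(437,203),s1(277,150)],.026),("shim scene","scene",[c1(172,208),c1(222,185),c1(320,277),c1(268,300)],.026),
 ("sleeve","side",[s2(360,165),s2(445,105),s2(475,145),s2(388,207)],.039),
 ("shank side","side",[s2(542,74),s2(60,394)],.032),("shank scene","scene",[c2(57,112),c2(415,85)],.032),("batten","side",[s1(275,45),s1(432,60),s1(430,98),s1(270,80)],.012),
 ("cup","side",[(173,372)],0),("post","side",[(233,298)],.03),("tape","side",[(239,147)],.024)):
    P=np.array([back(f,u,z)[:2] for u in pts]);print(n,P.tolist(),P.mean(0))
    if len(P)==2: print(np.linalg.norm(P[0]-P[1]),np.arctan2(*(P[1]-P[0])[::-1]))
    if len(P)==4: print([np.linalg.norm(P[i]-P[(i+1)%4]) for i in range(4)],[np.arctan2(*(P[(i+1)%4]-P[i])[::-1]) for i in range(4)])
E
```

```text
frame [ 0.6489 -0.0293  0.062 ]
[[-0.9539 -1.1158]
 [-1.5123 -0.4832]
 [-1.9454 -0.8338]
 [-1.1448 -0.1397]
 [-1.3342 -1.6432]
 [-1.9465 -1.8241]
 [-0.4593 -0.9662]
 [-0.4874 -0.8566]]
stand [ 0.5965 -0.0215  0.1096]
[[-0.5923 -0.7056]
 [-0.6979  0.1727]
 [-0.1717 -2.9956]
 [-1.1456 -0.7683]]
stand in frame [-0.0518  0.011 ] 0.047604177094253866
shim side [[0.5255629958366672, -0.2304358104152361], [0.4139852900077683, -0.1949804225158046], [0.4235544063528134, -0.15676680091026163], [0.5380301601090819, -0.19059467434434685]] [ 0.4753 -0.1932]
[np.float64(0.11707548406536468), np.float64(0.03939351296643434), np.float64(0.11936927250820586), np.float64(0.041746213102681354)] [np.float64(2.8339192458359626), np.float64(1.325430750864531), np.float64(-0.28732557348144844), np.float64(-1.8740655196875473)]
shim scene [[0.419889447607793, -0.19849223395026894], [0.4307039808679154, -0.16128344927066407], [0.5461409442064428, -0.19637455331828746], [0.5333463054888012, -0.23165787190789489]] [ 0.4825 -0.197 ]
[np.float64(0.03874851980356787), np.float64(0.12065271686995549), np.float64(0
[... 904 characters left out ...]
.3102]
0.2979860373952324 0.7405689206855558
batten [[0.5573252421647178, -0.3224652147551528], [0.438777281210949, -0.3258574834798895], [0.4367945913246131, -0.281897272836207], [0.5553096013753458, -0.281288900332061]] [ 0.4971 -0.3029]
[np.float64(0.11859648617643408), np.float64(0.044004899488833224), np.float64(0.1185165715182019), np.float64(0.04122561918590303)] [np.float64(-3.1129853012744837), np.float64(1.6158677018177003), np.float64(0.005133249875152146), np.float64(-1.5218839086183051)]
cup [[0.6863681037518614, 0.3990755397447453]] [0.6864 0.3991]
post [[0.6017677350835835, 0.23288809581665554]] [0.6018 0.2329]
tape [[0.7005553734324975, -0.2777939437398228]] [ 0.7006 -0.2778]
```

```bash
cat > h.py <<'E'
from cam import *
from scipy.spatial.transform import Rotation as Ro
from bench import env, kinematics, monitor, eyes, job
import cv2
np.set_printoptions(precision=4,suppress=True)
def ori(yaw,pitch=0,flip=False):
    """tool pointing down, jaw axis across a bar at heading yaw, sloping tip-down by pitch"""
    c,s=np.cos(yaw),np.sin(yaw)
    e=np.array([c,s,0]);y=np.array([-s,c,0]);z=np.array([0,0,1.])
    n=np.sin(pitch)*e+np.cos(pitch)*z
    tz=-y if flip else y
    M=np.stack([-n,np.cross(tz,-n),tz],1)
    return Ro.from_matrix(M).as_quat()
def snap(name,out,cr=None,k=4):
    d=eyes.grab_frame(name); im=d["frame"][:,:,::-1]
    cv2.imwrite("pics/"+out+"_raw.png",im); np.savez("pics/"+out+".npz",K=d["mtx"],V=d["view"])
    cv2.imwrite("pics/"+out+".png",im)
    return d
def crop(raw,x,y,w,h,n,k=4):
    im=cv2.imread(raw); c=cv2.resize(im[y:y+h,x:x+w],None,fx=k,fy=k,interpolation=cv2.INTER_CUBIC)
    for i in range(0,w,20): cv2.putText(c,str(x+i),(i*k,10),0,.35,(0,0,255),1); cv2.line(c,(i*k,12),(i*k,18),(0,0,255),1)
    for i in range(0,h,20): cv2.putText(c,str(y+i),(0,i*k+4),0,.35,(0,0,255),1)
    cv2.imwrite("pics/"+n,c)
def st():
    s=monitor.sense(); print("t %.2f"%s["clock"],"p",s["position"],"f",s["contact_force"],"gap %.3f"%s["finger_gap"]); return s
E
python3 - <<'E'
from h import *
s=monitor.sense(); M=Ro.from_quat(s["ee_rot"]).as_matrix(); print(M)
print(back("side",(250,130),0),back("side",(311,130),0),back("scene",(145,312),0))
for f in (0,1):
    for p,yw in (((.5,-.05,.3),.07),((.41,.265,.2),.76)): print(f,kinematics.ik(p,ori(yw,0,f)))
    print(kinematics.ik((.45,-.03,.1),ori(.07,.36,f)))
E
```

```text
[[-0.0001  0.9411  0.338 ]
 [ 0.001   0.338  -0.9411]
 [-1.      0.0002 -0.0009]]
[ 0.6918 -0.3963  0.    ] [ 0.5002 -0.4313 -0.    ] [ 0.5054 -0.4505  0.    ]
0 [-0.3332  0.2214  1.4384 -0.      1.4818 -1.974 ]
0 [ 0.3333  0.2599  1.6532 -0.      1.2285 -1.9975]
[-0.2609  0.5067  1.6302 -0.1176  1.3482 -1.8558]
1 [-0.3332  0.2214  1.4384 -0.      1.4818  1.1676]
1 [ 0.3333  0.2599  1.6532 -0.      1.2285  1.1441]
[-0.2609  0.5067  1.6302 -0.1176  1.3482  1.2858]
```

```bash
python3 - <<'E'
from h import *
env.reach((.47,-.05,.30),ori(.07,0,True)); st()
d=snap("wrist","w1"); V=d["view"]; print(-V[:3,:3].T@V[:3,3])
E
```

```text
t 2.08 p [ 0.47   -0.0506  0.2998] f [-0.1282 -0.4604 -0.1303] gap 0.996
[ 0.5351 -0.0452  0.4437]
```

View pics/w1.png

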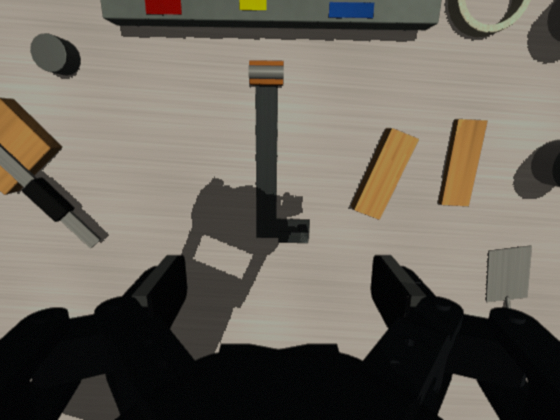

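```bash
python3 - <<'E'
from h import *
crop("pics/w1.png",225,40,190,110,"w1a.png")
crop("pics/w1.png",240,110,190,140,"w1b.png")
crop("pics/w1.png",0,130,130,125,"w1c.png",5)
crop("pics/w1.png",90,0,190,60,"w1d.png")
crop("pics/w1.png",280,0,190,60,"w1e.png")
E
```

```text
(no output)
```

View pics/w1a.png

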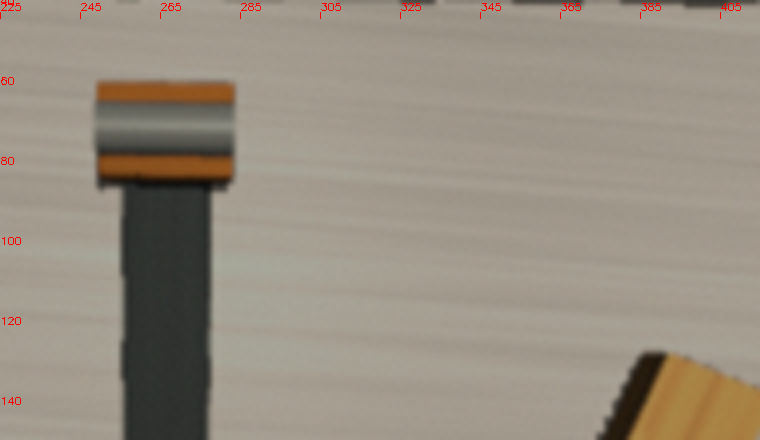

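View pics/w1b.png

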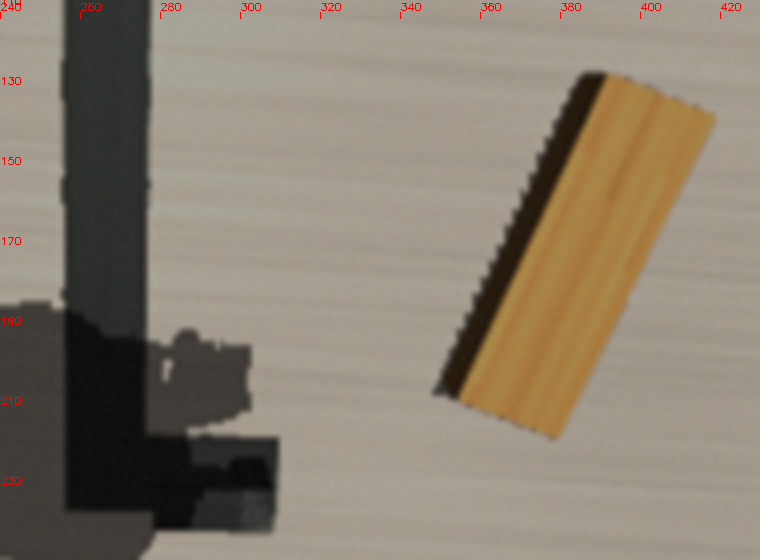

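View pics/w1c.png

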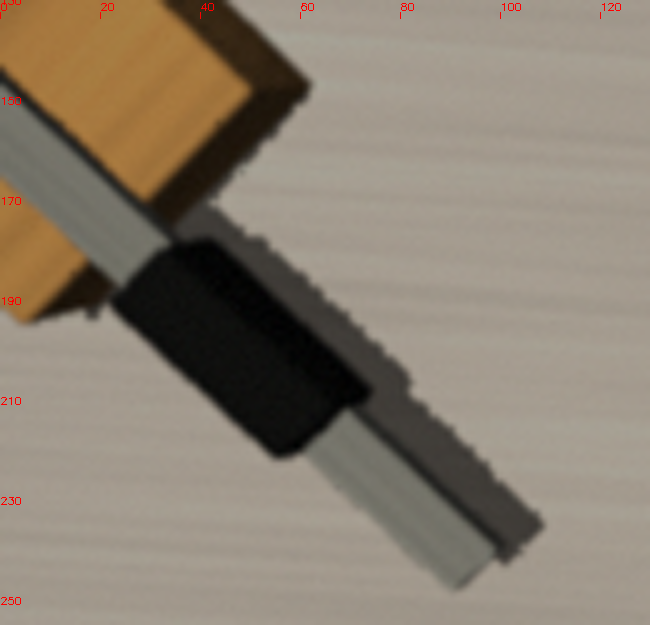

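View pics/w1d.png

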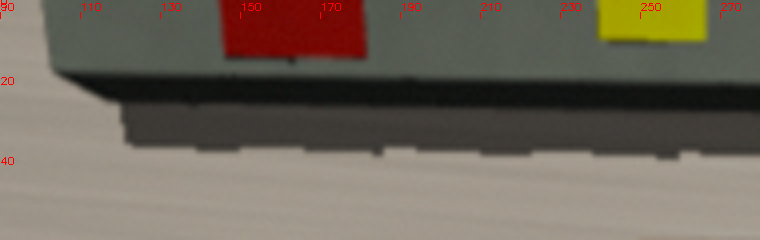

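View pics/w1e.png

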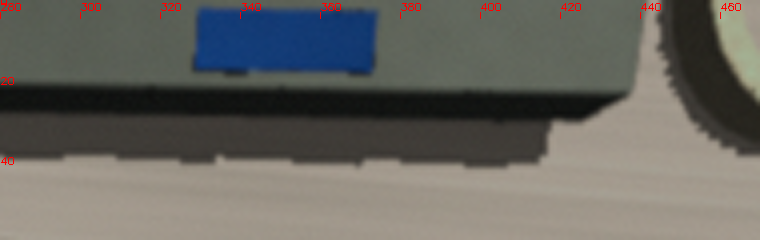

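```bash
python3 - <<'E'
from h import *
z=np.load("pics/w1.npz"); W=(z["K"],z["V"])
a=lambda x,y:(225+x/4,40+y/4); b=lambda x,y:(240+x/4,110+y/4); c=lambda x,y:(x/5,130+y/5)
o=[(W,a(97,82),(.014,.022,.018)),(W,a(235,82),(.014,-.022,.018)),(W,a(98,178),(-.014,.022,.018)),(W,a(233,178),(-.014,-.022,.018)),(W,a(165,127),(0,0,.026))]
p,r=fit(o,[.6,-.02,.06]);print("stand",p);print(r)
f=[(W,(103,17.5),(-.001,.19,.05)),(W,(437.5,23.75),(-.001,-.19,.05)),(W,(120,25.75),(0,.19,.018)),(W,(426.25,30),(0,-.19,.018))]
q,r=fit(f,[.6,-.02,.06]);print("frame",q);print(r)
P=[back(W,u,.003)[:2] for u in ((266.5,88),(266.5,218),(266,237.5))];print("plate",P,np.arctan2(*(P[0]-P[1])[::-1]))
print("stand in frame",Ro.from_euler('z',-q[2]).as_matrix()[:2,:2]@(p[:2]-q[:2]))
s=[(W,b(605,73),(.06,.02,.026)),(W,b(715,117),(.06,-.02,.026)),(W,b(558,440),(-.06,-.02,.026)),(W,b(460,400),(-.06,.02,.026))]
p,r=fit(s,[.48,-.2,-.3]);print("shim",p);print(r)
s=[(W,c(477.5,568),(-.085,0,.032)),(W,c(112,302),(.03,.013,.039)),(W,c(280,460),(-.03,.013,.039))]
p,r=fit(s,[.41,.26,.75]);print("bar",p);print(r)
E
```

```text
stand [ 0.5964 -0.0258  0.065 ]
[[-0.277   0.1062]
 [ 0.0383  0.259 ]
 [-0.0661 -0.1922]
 [ 0.3549 -0.0464]
 [-0.0344 -0.1211]]
frame [ 0.6478 -0.0297  0.0543]
[[ 0.4469  0.3039]
 [ 1.2211 -0.3953]
 [-2.458  -0.2839]
 [-0.3813  0.5384]]
plate [array([ 0.5796, -0.0263]), array([ 0.3981, -0.037 ]), array([ 0.3671, -0.038 ])] 0.05871342558613722
stand in frame [-0.0511  0.0067]
shim [ 0.4763 -0.1956 -0.2876]
[[ 0.2628 -0.253 ]
 [ 0.1134 -0.3434]
 [ 0.3305  0.1292]
 [-0.9901  0.653 ]]
bar [0.4137 0.2612 0.7559]
[[ 0.3939  0.308 ]
 [-1.0495 -0.9277]
 [ 0.4263  0.5448]]
```

```bash
python3 - <<'E'
from h import *
env.reach((.414,.264,.15),ori(.757,0,True)); st()
d=snap("wrist","w2")
E
```

```text
t 3.46 p [0.4148 0.2634 0.1505] f [-0.1773  0.2887 -0.291 ] gap 1.001
```

View pics/w2.png

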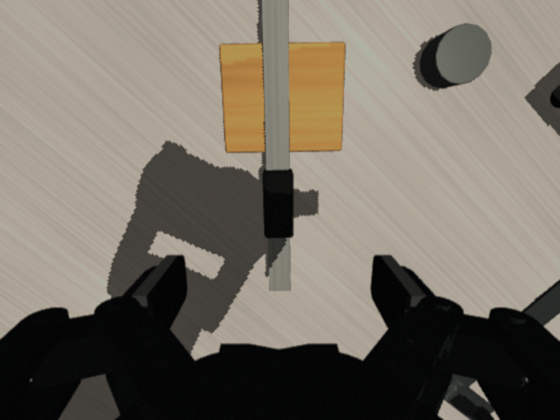

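```bash
python3 - <<'E'
from h import *
crop("pics/w2.png",225,150,110,150,"w2a.png",4)
E
```

```text
(no output)
```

View pics/w2a.png

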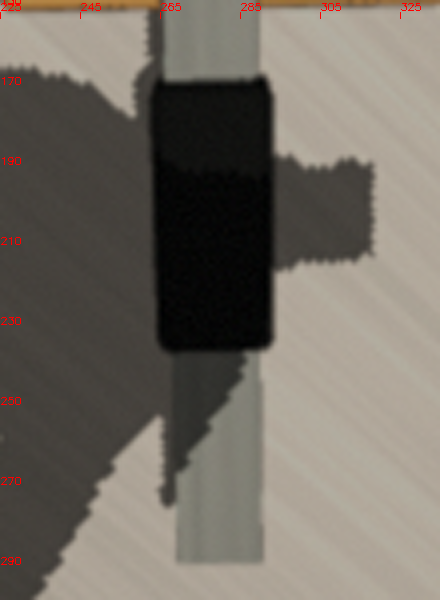

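```bash
python3 - <<'E'
from h import *
z=np.load("pics/w2.npz"); W=(z["K"],z["V"]); print("cam",-W[1][:3,:3].T@W[1][:3,3])
c=lambda x,y:(225+x/4,150+y/4)
t=back(W,c(219.5,562),.032)[:2]; h=back(W,c(211,70),.032)[:2]; g=back(W,(275.5,0),.032)[:2]
print(t,h,g,"yaw",np.arctan2(*(g-t)[::-1]),np.arctan2(*(h-t)[::-1]))
u=(g-t)/np.linalg.norm(g-t); print("sleeve from tail",t+.085*u)
for q in ((151,80),(270,78),(272,347),(160,350)): print(back(W,c(*q),.039)[:2])
P=np.mean([back(W,c(*q),.039)[:2] for q in ((151,80),(270,78),(272,347),(160,350))],0);print("sleeve ctr",P)
E
```

```text
cam [0.4618 0.3098 0.2944]
[0.3517 0.2038] [0.4355 0.2853] [0.5252 0.372 ] yaw 0.7698162445461374 0.7717985015159834
sleeve from tail [0.4127 0.263 ]
[0.4261 0.2936]
[0.4433 0.2759]
[0.401  0.2345]
[0.3836 0.2519]
sleeve ctr [0.4135 0.264 ]
```

```bash
python3 - <<'E'
from h import *
o=ori(.77,0,True)
env.movel((.413,.2635,.05),velocity=.12,frame=o)
env.movel((.413,.2635,.012),velocity=.06,frame=o); st()
env.close_gripper(90); st()
env.movel((.413,.2635,.11),velocity=.12,frame=o); st()
snap("wrist","w3");snap("side","s4")
E
```

```text
t 5.28 p [0.4132 0.2636 0.0121] f [0.6444 0.5119 0.4176] gap 1.000
t 5.86 p [0.4131 0.2635 0.0123] f [-1.1107 -1.5872  3.6771] gap 0.287
t 6.83 p [0.4125 0.2633 0.1092] f [-0.8924  0.4265 -2.1871] gap 0.289
```

View pics/w3.png

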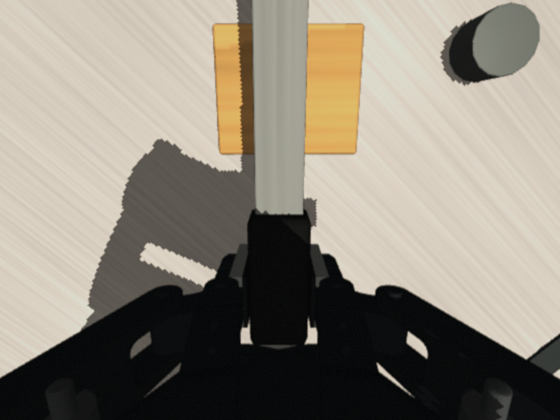

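View pics/s4.png

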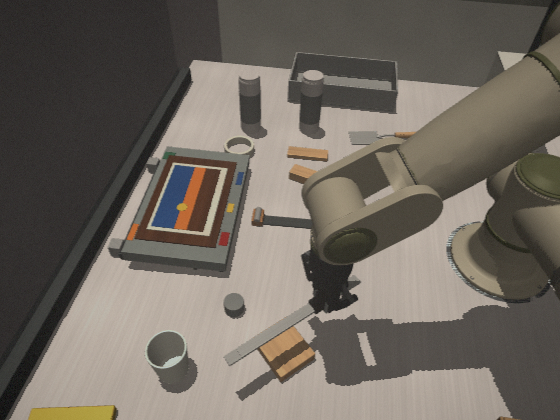

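```bash
python3 - <<'E'
from h import *
crop("pics/s4.png",215,260,160,120,"s4a.png",4)
s=st(); TR=Ro.from_quat(s["ee_rot"]).as_matrix()
c=s["position"]-.017*TR[:,0]
for d in (-.1,-.05,0,.05):
    e=np.array([np.cos(.77),np.sin(.77),0]); 
    print(d,proj("side",c+.215*(np.cos(d)*e-np.array([0,0,np.sin(d)])))[0],proj("side",c-.085*(np.cos(d)*e-np.array([0,0,np.sin(d)])))[0])
E
```

```text
t 6.92 p [0.4126 0.2633 0.1092] f [-0.2029 -0.0845 -2.3321] gap 0.288
-0.1 [225.954  355.1295] [356.1349 280.6091]
-0.05 [225.9704 358.1594] [356.5764 279.3342]
0 [226.2585 360.963 ] [356.9419 278.0979]
0.05 [226.809  363.5378] [357.23   276.9036]
```

View pics/s4a.png

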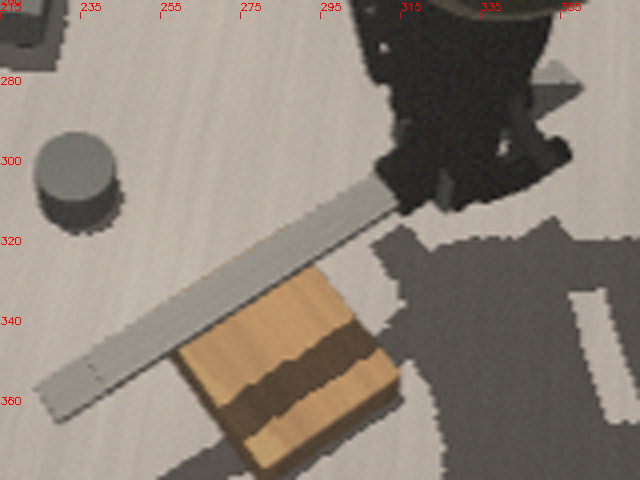

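```bash
cat > lev.py <<'E'
from h import *
S=np.array([.597,-.0255]); PSI=.060
def pose(L=.150,th=.36,off=0,y=-.003,dpsi=0,g=.017):
    a=PSI+dpsi; e=np.array([np.cos(a),np.sin(a),0]); l=np.array([-np.sin(PSI),np.cos(PSI),0]); z=np.array([0,0,1.])
    u=np.cos(th)*e-np.sin(th)*z; n=np.sin(th)*e+np.cos(th)*z
    c=np.array([S[0],S[1],.018])+l*y+(.011+off)*n-L*u
    return c-g*n, ori(a,th,True)
E
python3 - <<'E'
from lev import *
p,o=pose(L=.195,off=.004); print(p)
env.reach(p+np.array([0,0,.09]),o); st()
env.movel(p,velocity=.12,frame=o); st()
snap("wrist","w5");snap("side","s5");snap("scene","c5")
crop("pics/s5.png",215,170,160,90,"s5a.png",4);crop("pics/c5.png",190,150,180,120,"c5a.png",4)
E
```

```text
[ 0.4143 -0.0395  0.0848]
t 8.11 p [ 0.4143 -0.0386  0.1746] f [ 0.5848  0.5152 -3.6252] gap 0.289
t 9.01 p [ 0.4147 -0.0395  0.0854] f [ 0.4844  0.4931 -3.0342] gap 0.285
```

View pics/w5.png

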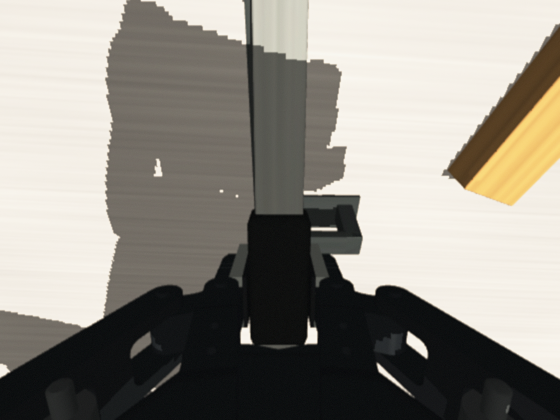

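View pics/s5a.png

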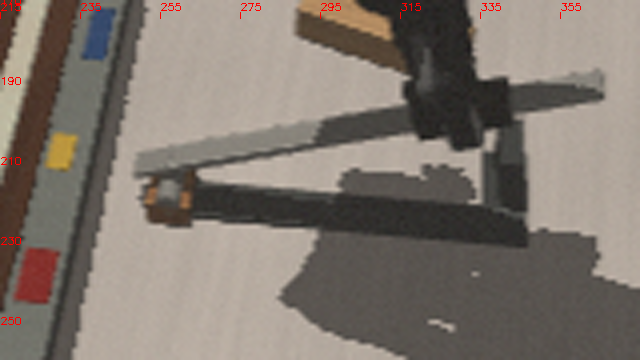

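View pics/c5a.png

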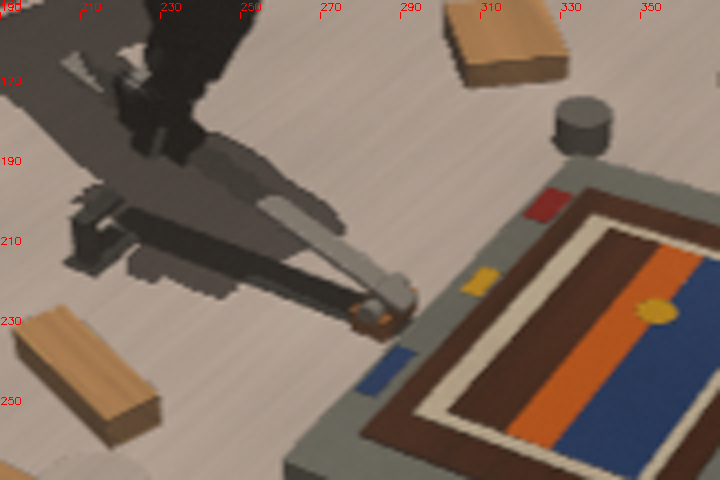

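```bash
python3 - <<'E'
from lev import *
s=st(); p=s["position"]; M=Ro.from_quat(s["ee_rot"]).as_matrix()
n=-M[:,0]; y=-M[:,2]; u=np.cross(y,n); c=p+.017*n
print("u",u,"yaw",np.arctan2(u[1],u[0]),"th",np.arcsin(-u[2]))
l=np.array([-np.sin(PSI),np.cos(PSI),0]); r=np.array([S[0],S[1],.018])
e=np.array([np.cos(PSI),np.sin(PSI),0])
for cam,ox,oy in (("side",215,170),("scene",190,150)):
    f=lambda P:((proj(cam,P)[0]-[ox,oy])*4).round(0)
    print(cam,"tip +y,-y top",f(c+.215*u+.01*y+.002*n),f(c+.215*u-.01*y+.002*n),"tip bot -y",f(c+.215*u-.01*y-.002*n),"tail top",f(c-.085*u+.01*y+.003*n),f(c-.085*u-.01*y+.003*n))
    print("block top corners",[f(r+a*.014*e+b*.022*l) for a,b in ((1,1),(1,-1),(-1,-1),(-1,1))],"rod end ctr",f(r+.022*l),f(r-.022*l))
    print("arm tip",f(r-.215*e-.018*l+np.array([0,0,.023])),"top",f(r-.215*e-.018*l+np.array([0,0,.023])))
E
```

```text
t 9.16 p [ 0.4146 -0.0396  0.0854] f [-0.0029 -0.7061 -3.0234] gap 0.287
u [ 0.9347  0.0561 -0.3511] yaw 0.059934480194594277 th 0.3587145882066236
side tip +y,-y top [129. 173.] [134. 151.] tip bot -y [136. 155.] tail top [601.  90.] [600.  67.]
block top corners [array([144., 203.]), array([153., 152.]), array([196., 156.]), array([188., 206.])] rod end ctr [166. 204.] [174. 154.]
arm tip [511. 162.] top [511. 162.]
scene tip +y,-y top [417. 293.] [401. 308.] tip bot -y [400. 312.] tail top [74. 48.] [56. 61.]
block top corners [array([414., 287.]), array([380., 322.]), array([345., 308.]), array([379., 274.])] rod end ctr [396. 281.] [363. 315.]
arm tip [110. 190.] top [110. 190.]
```

```bash
python3 - <<'E'
from lev import *
crop("pics/w5.png",290,180,90,85,"w5a.png",8)
z=np.load("pics/w5.npz"); W=(z["K"],z["V"]);l=np.array([-np.sin(PSI),np.cos(PSI),0]); e=np.array([np.cos(PSI),np.sin(PSI),0]);r=np.array([S[0],S[1],0])
for zz in (.041,.033):
  print(zz,[((proj(W,r+(-.215+a*.008)*e+b*l+np.array([0,0,zz]))[0]-[290,180])*8).round(0) for a,b in ((1,-.018),(1,-.042),(-1,-.042),(-1,-.018))])
for cam in ("scene","side"): print(cam,proj(cam,r+[0,0,.026]))
E
```

```text
0.041 [array([ 98., 446.]), array([387., 446.]), array([366., 585.]), array([ 90., 585.])]
0.033 [array([ 92., 384.]), array([372., 384.]), array([352., 522.]), array([ 84., 522.])]
scene [[284.8948 222.0588]]
side [[257.5051 212.6383]]
```

View pics/w5a.png

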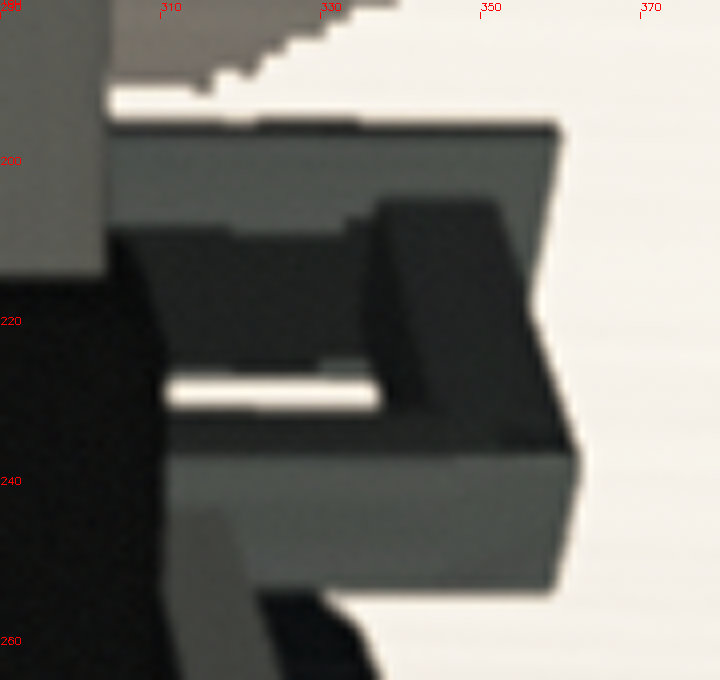

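```bash
python3 - <<'E'
from lev import *
p,o=pose(L=.195,th=.37,off=.0025,y=.001); env.movel(p,velocity=.08,frame=o)
p,o=pose(L=.150,th=.37,off=.0025,y=.001); print(env.movel(p,velocity=.05,frame=o,guard=8)); st()
snap("wrist","w6");snap("side","s6");snap("scene","c6")
crop("pics/s6.png",215,170,160,90,"s6a.png",4);crop("pics/c6.png",190,170,180,100,"c6a.png",4)
E
```

```text
False
t 10.46 p [ 0.4559 -0.033   0.0691] f [-0.3973  0.3205 -3.5251] gap 0.289
```

View pics/s6a.png

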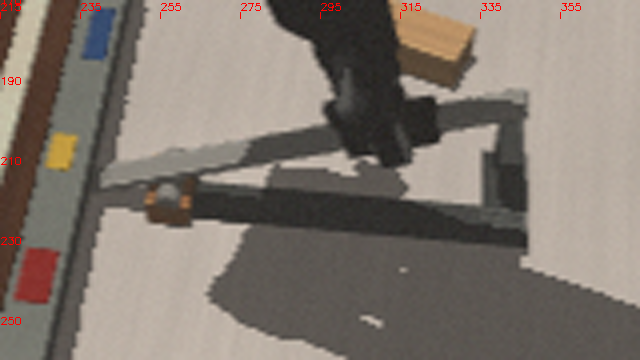

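View pics/c6a.png

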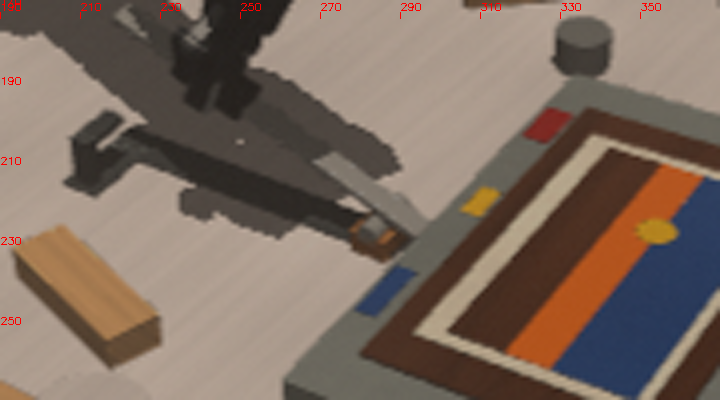

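View pics/w6.png

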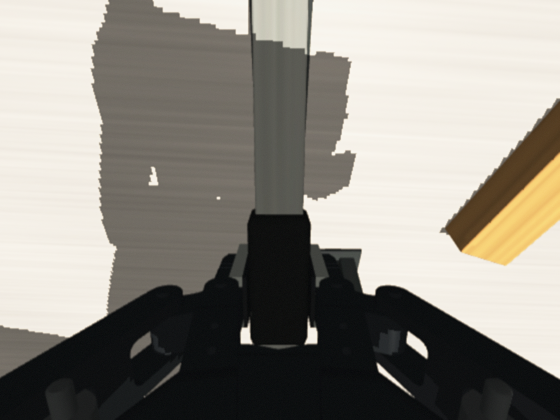

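```bash
python3 - <<'E'
from lev import *
for th,off in ((.36,0),(.27,-.0005),(.18,-.0005),(.09,-.0005),(.0,-.0005),(-.012,-.0005)):
    p,o=pose(th=th,off=off,y=.001); env.movel(p,velocity=.06,frame=o); st()
snap("wrist","w7");snap("side","s7");snap("scene","c7")
crop("pics/s7.png",215,170,160,90,"s7a.png",4);crop("pics/c7.png",190,170,180,100,"c7a.png",4)
E
```

```text
t 10.86 p [ 0.4548 -0.0331  0.0654] f [ 0.1374  0.648  -1.677 ] gap 0.287
t 11.24 p [ 0.451  -0.0333  0.0523] f [ 0.0329 -0.0268 -0.4595] gap 0.286
t 11.62 p [ 0.4498 -0.0337  0.0395] f [4.1898 1.2878 5.7411] gap 0.284
t 11.99 p [ 0.4491 -0.0339  0.0261] f [5.6047 1.2787 3.7324] gap 0.289
t 12.37 p [ 0.4498 -0.034   0.0129] f [8.7247 2.9797 6.8588] gap 0.287
t 12.62 p [ 0.45   -0.0339  0.0112] f [8.8451 3.9022 7.1071] gap 0.283
```

View pics/s7a.png

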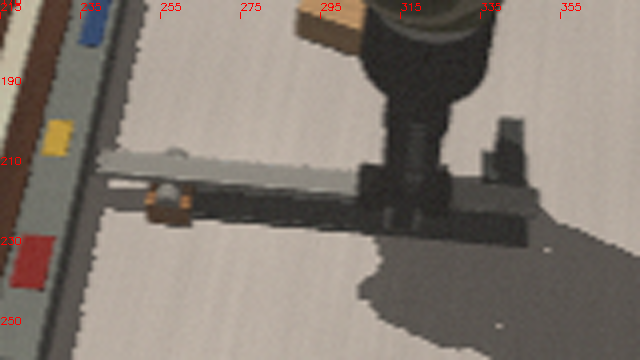

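View pics/c7a.png

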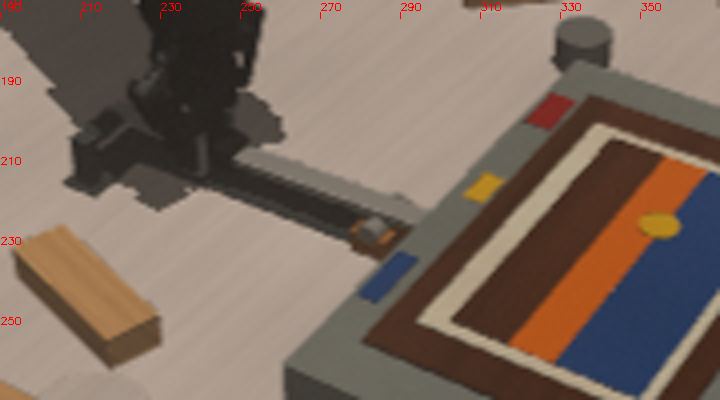

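View pics/w7.png

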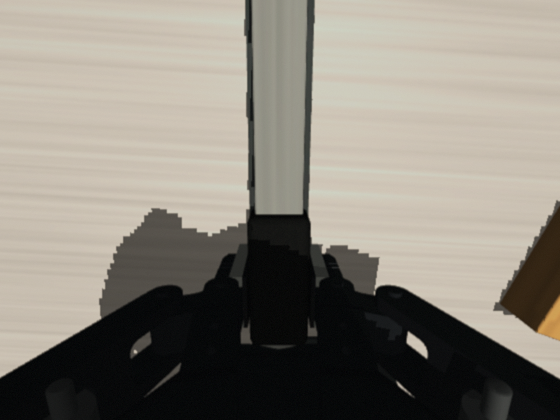

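```bash
cat > chk.py <<'E'
from lev import *
def model(s,dth=0,g=.017):
    M=Ro.from_quat(s["ee_rot"]).as_matrix(); n=-M[:,0]; y=-M[:,2]; u=np.cross(y,n); c=s["position"]+g*n
    u2=np.cos(dth)*u-np.sin(dth)*n; n2=np.cos(dth)*n+np.sin(dth)*u; return c,u2,y,n2
E
python3 - <<'E'
from chk import *
s=st()
for d in (-.03,0,.03):
    c,u,y,n=model(s,d)
    print(d,"side tail top +y,-y, bot+y",[((proj("side",P)[0]-[215,170])*4).round() for P in (c-.085*u+.01*y+.003*n,c-.085*u-.01*y+.003*n,c-.085*u+.01*y-.003*n, c-.03*u+.01*y+.003*n)], "at rod",((proj("side",c+.15*u+.01*y+.003*n)[0]-[215,170])*4))
E
python3 - <<'E'
from h import *
crop("pics/s7.png",320,190,40,45,"s7b.png",14)
E
```

```text
t 12.77 p [ 0.45   -0.0339  0.0112] f [7.3367 3.0777 7.5525] gap 0.290
-0.03 side tail top +y,-y, bot+y [array([536., 212.]), array([536., 189.]), array([534., 219.]), array([449., 202.])] at rod [164.2287 169.4124]
0 side tail top +y,-y, bot+y [array([537., 210.]), array([536., 186.]), array([535., 216.]), array([449., 201.])] at rod [163.9862 174.1974]
0.03 side tail top +y,-y, bot+y [array([537., 207.]), array([537., 183.]), array([536., 213.]), array([449., 200.])] at rod [163.9567 178.9766]
```

View pics/s7b.png

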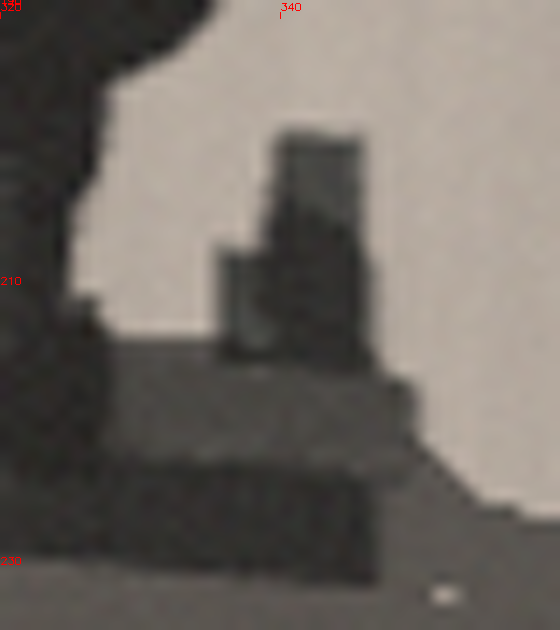

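```bash
python3 - <<'E'
from chk import *
p,o=pose(th=-.018,off=-.0005,y=.001); env.movel(p,velocity=.04,frame=o)
for d in (.055,.115):
    p,o=pose(th=-.018,off=-.0005,y=.001,dpsi=d); print(env.movel(p,velocity=.03,frame=o,guard=15)); st()
snap("wrist","w8");snap("side","s8");snap("scene","c8")
crop("pics/s8.png",310,170,60,60,"s8b.png",10);crop("pics/c8.png",190,170,110,70,"c8a.png",7)
E
```

```text
False
t 13.44 p [ 0.4506 -0.0425  0.0103] f [6.2884 0.9577 7.8341] gap 0.286
False
t 13.89 p [ 0.4517 -0.0517  0.0102] f [ 4.304  -2.9749  8.2116] gap 0.287
```

View pics/s8b.png

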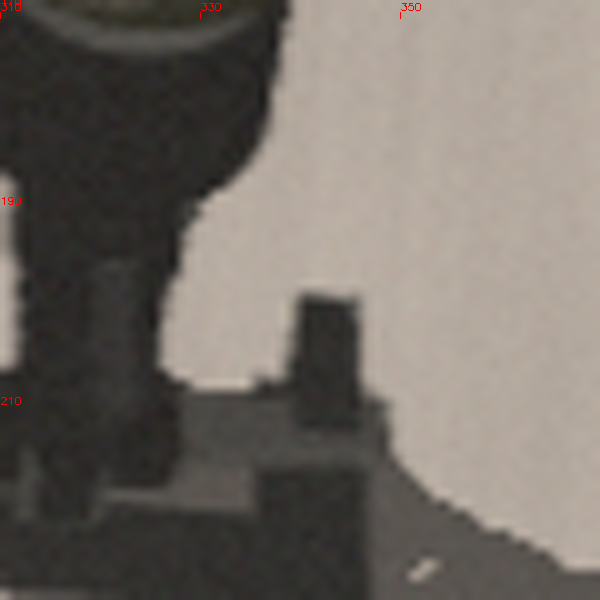

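View pics/c8a.png

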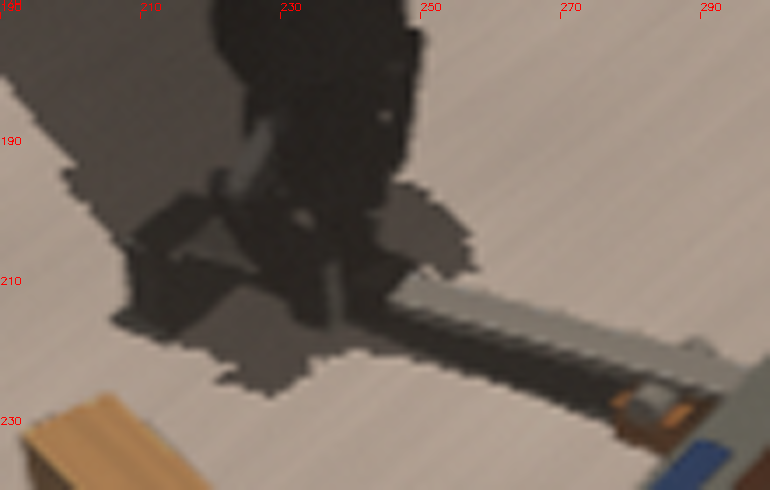

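```bash
python3 - <<'E'
from chk import *
for th in (-.012,-.006,0,.005,.009):
    p,o=pose(th=th,off=-.0005,y=.001,dpsi=.115); env.movel(p,velocity=.02,frame=o); s=st()
    if s["contact_force"][2]<0: break
E
```

```text
t 14.29 p [ 0.4515 -0.0517  0.0112] f [ 3.9234 -3.1908  7.4591] gap 0.285
t 14.54 p [ 0.4514 -0.0516  0.012 ] f [ 3.3136 -3.7106  7.4245] gap 0.288
t 14.79 p [ 0.4513 -0.0517  0.0129] f [ 3.5581 -4.0718  6.9596] gap 0.287
t 15.04 p [ 0.4513 -0.0517  0.0132] f [ 4.5704 -3.9009 -0.0187] gap 0.285
```

```bash
python3 - <<'E'
from chk import *
s=monitor.sense();p=s["position"]
env.release(); st()
env.movel(p+np.array([0,0,.14]),velocity=.2); st()
snap("wrist","w9");snap("side","s9");snap("scene","c9")
crop("pics/s9.png",220,160,150,90,"s9a.png",5);crop("pics/w9.png",200,90,160,170,"w9a.png",3)
E
```

```text
t 15.66 p [ 0.4492 -0.0506  0.0123] f [ 0.7184 -0.5221  0.2683] gap 0.998
t 16.52 p [ 0.4507 -0.0515  0.1522] f [-0.7843  0.4455 -0.764 ] gap 1.001
```

View pics/s9a.png

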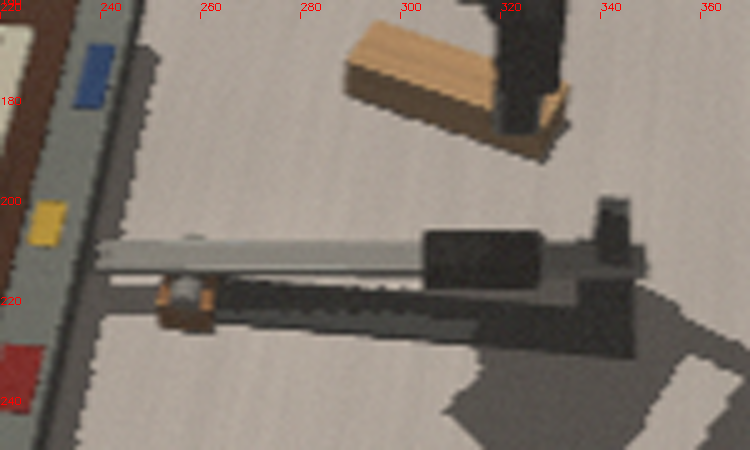

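View pics/w9.png

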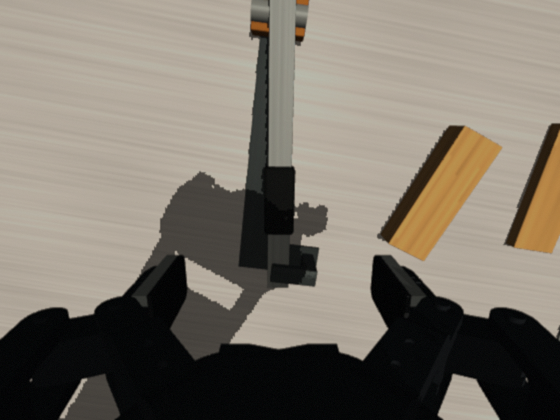

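View pics/c9.png

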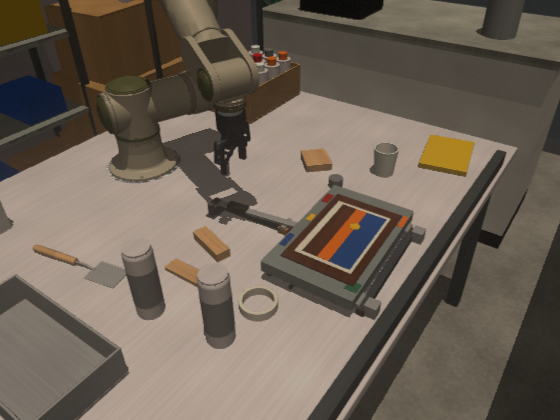

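```bash
python3 - <<'E'
from chk import *
crop("pics/w9.png",370,115,140,150,"w9b.png",5)
crop("pics/w9.png",235,0,90,50,"w9c.png",8)
E
```

```text
(no output)
```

View pics/w9b.png

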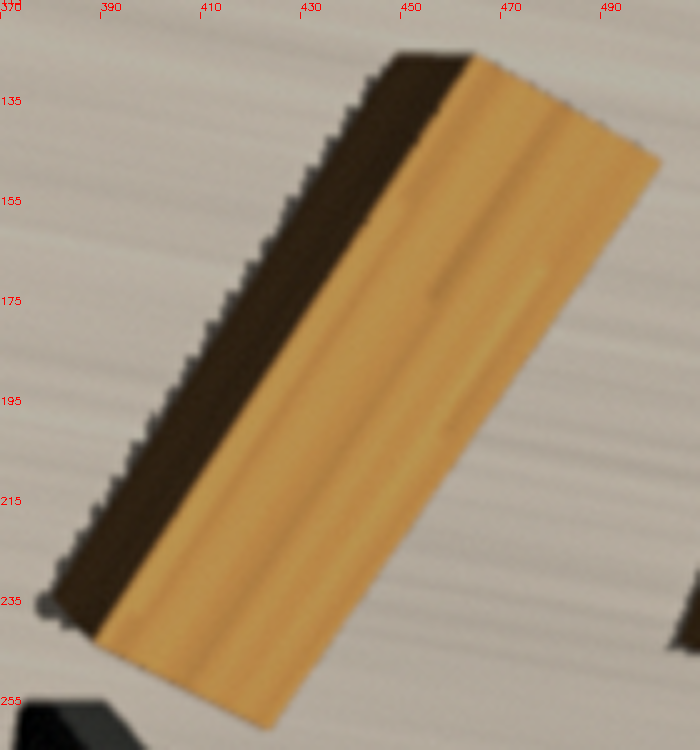

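View pics/w9c.png

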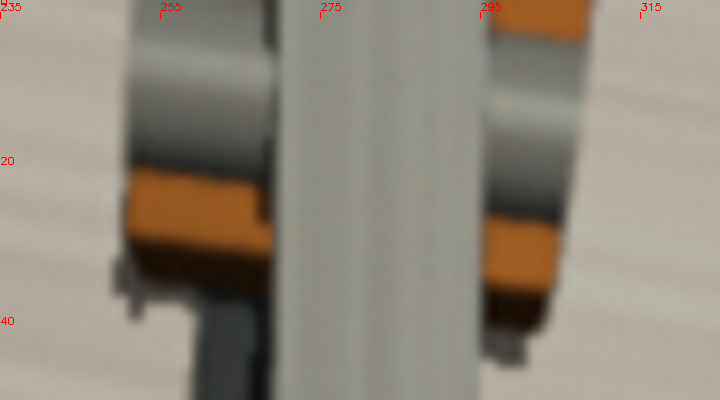

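```bash
python3 - <<'E'
from chk import *
z=np.load("pics/w9.npz"); W=(z["K"],z["V"]); c=lambda x,y:(370+x/5,115+y/5)
s=[(W,c(475,52),(.06,.02,.026)),(W,c(661,162),(.06,-.02,.026)),(W,c(270,730),(-.06,-.02,.026)),(W,c(93,640),(-.06,.02,.026))]
p,r=fit(s,[.48,-.2,-.3]);print("shim",p);print(r)
d=lambda x,y:(235+x/8,y/8)
# rod ridge ends
print("block back corners", back(W,d(130,240),.018), back(W,d(552,290),.018))
print("model",[np.r_[S,0]+(-.014)*np.array([np.cos(PSI),np.sin(PSI),0])+b*np.array([-np.sin(PSI),np.cos(PSI),0]) for b in (.022,-.022)])
E
```

```text
shim [ 0.4768 -0.1959 -0.2957]
[[-0.1433 -0.1739]
 [ 0.7592 -0.3269]
 [-0.1455  0.2224]
 [-0.3862  0.4699]]
block back corners [ 0.5817 -0.0051  0.018 ] [ 0.5846 -0.0477  0.018 ]
model [array([ 0.5817, -0.0044,  0.    ]), array([ 0.5843, -0.0483,  0.    ])]
```

```bash
python3 - <<'E'
from chk import *
yw=-.292; g=np.array([.4765-.042*np.cos(yw),-.1957-.042*np.sin(yw)]); o=ori(yw,0,True)
env.reach((*g,.10),o); 
env.movel((*g,.003),velocity=.1,frame=o); st()
env.close_gripper(60); st()
env.movel((*g,.05),velocity=.12,frame=o); st()
e=np.array([np.cos(PSI),np.sin(PSI)]); l=np.array([-e[1],e[0]])
t=S-.077*e-.092*l; o=ori(PSI,0,True)
env.movel((*t,.05),velocity=.12,frame=o); st()
snap("wrist","w10");snap("side","s10");snap("scene","c10")
crop("pics/s10.png",220,140,150,90,"s10a.png",5)
E
```

```text
t 18.41 p [ 0.4366 -0.1837  0.0035] f [ 0.3166 -0.72    0.1618] gap 1.001
t 18.90 p [ 0.4365 -0.1838  0.0034] f [ 0.0105 -0.0402  4.8519] gap 0.458
t 19.44 p [ 0.436  -0.1834  0.0496] f [-0.7419  0.1453 -1.0312] gap 0.453
t 20.50 p [ 0.5252 -0.1222  0.0499] f [ 0.1759  0.0838 -0.9308] gap 0.453
```

View pics/s10a.png

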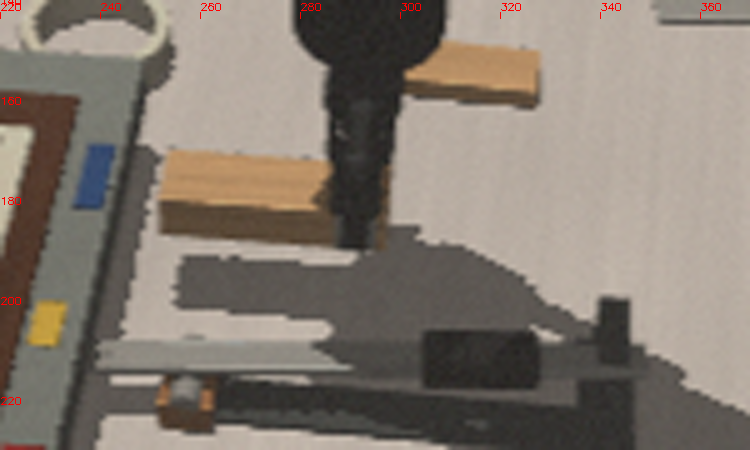

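View pics/w10.png

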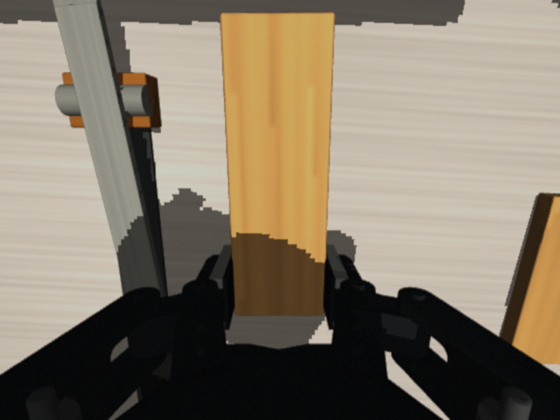

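```bash
python3 - <<'E'
from chk import *
e=np.array([np.cos(PSI),np.sin(PSI)]); l=np.array([-e[1],e[0]]); o=ori(PSI,0,True)
T=lambda d,z:(*(S+(-.077+d)*e-.092*l),z)
print(env.movel(T(0,.0042),velocity=.08,frame=o,guard=5)); st()
print(env.movel(T(.02,.0042),velocity=.06,frame=o,guard=5)); st()
print(env.movel(T(.055,.0042),velocity=.04,frame=o,guard=4)); st()
snap("wrist","w11");snap("side","s11");snap("scene","c11")
crop("pics/s11.png",210,140,150,90,"s11a.png",5)
E
```

```text
True
t 21.23 p [ 0.5248 -0.1216  0.0035] f [-1.0458  0.8327  7.1881] gap 0.453
True
t 21.51 p [ 0.5345 -0.1212  0.0035] f [ 3.2853 -0.0308  5.4565] gap 0.450
True
t 21.72 p [ 0.5339 -0.1211  0.0035] f [-1.9701  0.0207  3.6138] gap 0.460
```

View pics/s11a.png

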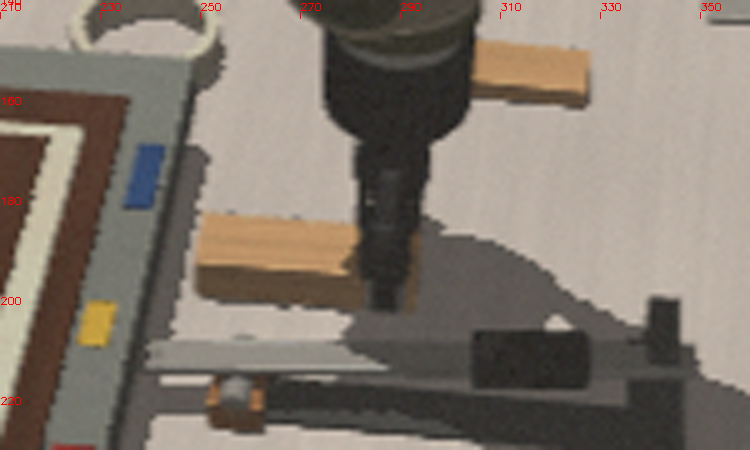

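View pics/w11.png

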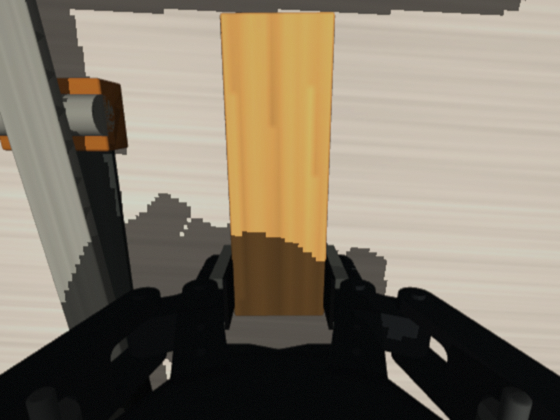

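```bash
python3 - <<'E'
from chk import *
e=np.array([np.cos(PSI),np.sin(PSI)]); l=np.array([-e[1],e[0]]); o=ori(PSI,0,True)
T=lambda d,z:(*(S+(-.077+d)*e-.092*l),z)
env.movel(T(.009,.0055),velocity=.03,frame=o); s=st()
print(env.movel(T(.052,.0055),velocity=.05,frame=o,guard=7)); st()
snap("wrist","w12");snap("side","s12");snap("scene","c12")
crop("pics/s12.png",210,140,150,90,"s12a.png",5);crop("pics/c12.png",200,200,150,90,"c12a.png",5)
E
```

```text
t 22.12 p [ 0.5344 -0.1213  0.0053] f [-0.3548  0.533  -0.9993] gap 0.457
False
t 23.12 p [ 0.5773 -0.1188  0.0054] f [ 0.1614  0.154  -1.1495] gap 0.458
```

View pics/s12a.png

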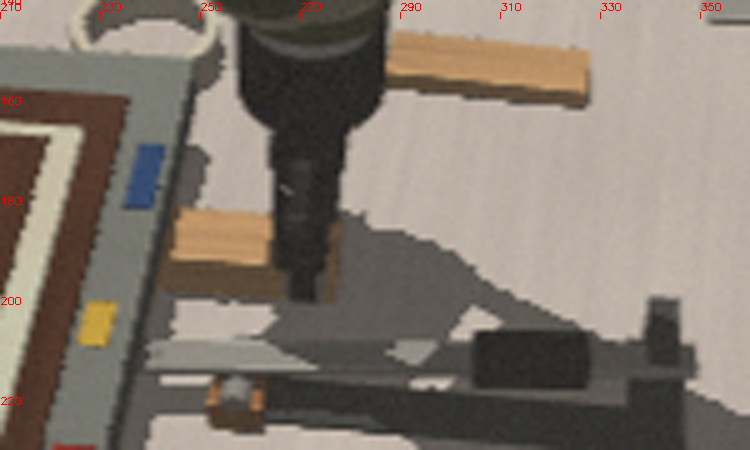

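View pics/c12a.png

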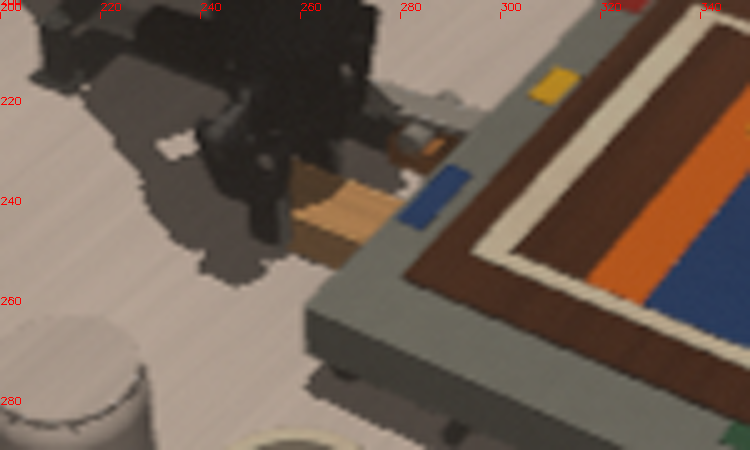

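```bash
python3 - <<'E'
from chk import *
e=np.array([np.cos(PSI),np.sin(PSI)]); l=np.array([-e[1],e[0]]); o=ori(PSI,0,True)
T=lambda d,z:(*(S+(-.077+d)*e-.092*l),z)
print(env.movel(T(.085,.0055),velocity=.015,frame=o,guard=4)); s=st()
env.hold(.15); s=st(); d=(s["position"][:2]-S)@e+.077; print("d",d,"stop x behind edge",d+.025-.05)
E
```

```text
True
t 24.83 p [ 0.6024 -0.1171  0.0047] f [-3.1339 -1.766  -0.1154] gap 0.457
t 24.98 p [ 0.6022 -0.117   0.0044] f [-2.4206 -0.463   0.3913] gap 0.457
d 0.07671727556913593 stop x behind edge 0.051717275569135926
```

```bash
python3 - <<'E'
from chk import *
e=np.array([np.cos(PSI),np.sin(PSI)]); l=np.array([-e[1],e[0]]); o=ori(PSI,0,True)
T=lambda d,z:(*(S+(-.077+d)*e-.092*l),z)
for d in (.0775,.0785):
    env.movel(T(d,.0045),velocity=.01,frame=o); env.hold(.2); s=st(); print((s["position"][:2]-S)@e+.077)
    if s["contact_force"][0]<-5.5: break
snap("side","s13"); crop("pics/s13.png",210,140,150,90,"s13a.png",5)
E
```

```text
t 25.43 p [ 0.6028 -0.1171  0.0043] f [-3.0931  1.0195 -1.4058] gap 0.455
0.07724581832218744
t 25.88 p [ 0.6035 -0.1171  0.0042] f [-6.1335  1.0188  0.6439] gap 0.457
0.07798877612888938
```

View pics/s13a.png

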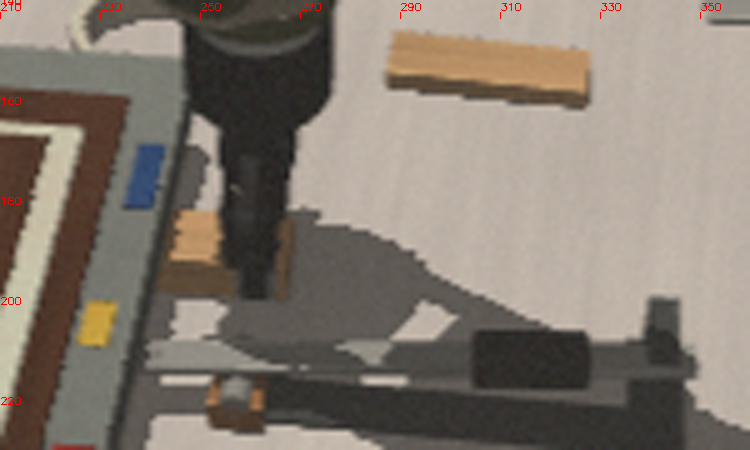

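```bash
python3 - <<'E'
from chk import *
e=np.array([np.cos(PSI),np.sin(PSI)]); l=np.array([-e[1],e[0]]); o=ori(PSI,0,True)
T=lambda d,z:(*(S+(-.077+d)*e-.092*l),z)
env.movel(T(.0775,.0033),velocity=.01,frame=o); s=st()
env.release(); st()
env.movel(T(.0755,.10),velocity=.15,frame=o); st()
snap("side","s14"); crop("pics/s14.png",210,140,150,90,"s14a.png",5);snap("wrist","w14")
E
```

```text
t 26.24 p [ 0.603  -0.1172  0.0035] f [-4.691   2.0229  3.322 ] gap 0.456
t 26.77 p [ 0.6031 -0.1173  0.0033] f [-0.2619 -1.0293  0.1232] gap 1.002
t 27.56 p [ 0.6005 -0.1173  0.099 ] f [-0.1898  0.4217  0.2858] gap 1.000
```

View pics/s14a.png

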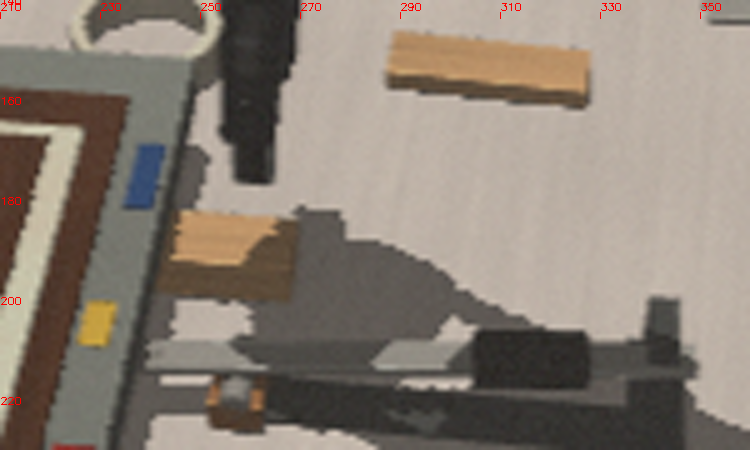

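View pics/w14.png

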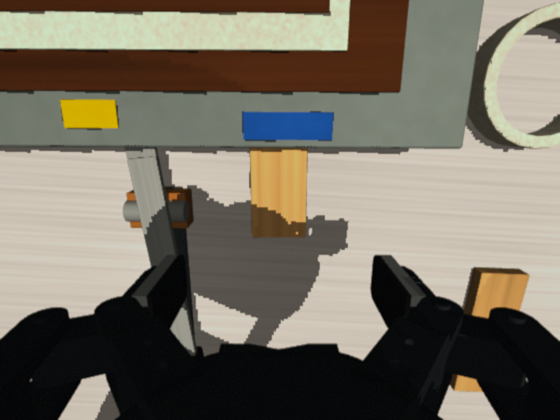

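```bash
python3 - <<'E'
from chk import *
crop("pics/w9.png",240,140,90,150,"w9d.png",5)
z=np.load("pics/w9.npz"); W=(z["K"],z["V"])
p,o=pose(th=.005,off=0,y=.001,dpsi=.115,g=0); a=PSI+.115; e=np.array([np.cos(a),np.sin(a),0]); l=np.array([-e[1],e[0],0])
print(p)
for b in (.013,-.013):
    print([((proj(W,p+x*e+b*l+[0,0,.01])[0]-[240,140])*5).round() for x in (.03,-.03)])
for b in (.01,-.01):
    print([((proj(W,p+x*e+b*l+[0,0,.003])[0]-[240,140])*5).round() for x in (.12,.04,-.085)])
E
```

```text
[ 0.4493 -0.0506  0.0297]
[array([113., 142.]), array([118., 481.])]
[array([270., 142.]), array([266., 481.])]
[array([ 127., -445.]), array([132.,  77.]), array([140., 739.])]
[array([ 256., -445.]), array([251.,  77.]), array([245., 739.])]
```

View pics/w9d.png

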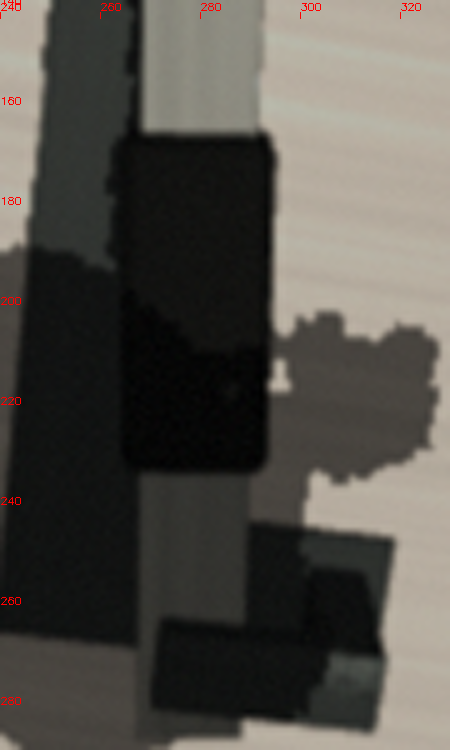

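```bash
python3 - <<'E'
from chk import *
o=ori(.175,0,True)
env.reach((.4508,-.0503,.10),o)
env.movel((.4508,-.0503,.0175),velocity=.1,frame=o); st()
env.close_gripper(110); st()
snap("wrist","w15")
snap("side","s15"); crop("pics/s15.png",220,160,150,90,"s15a.png",5)
E
```

```text
t 29.33 p [ 0.4512 -0.0505  0.0179] f [-0.3141  0.4185  0.1838] gap 0.997
t 29.92 p [ 0.4509 -0.0503  0.0181] f [-3.5718  0.4328  9.6825] gap 0.280
```

View pics/w15.png

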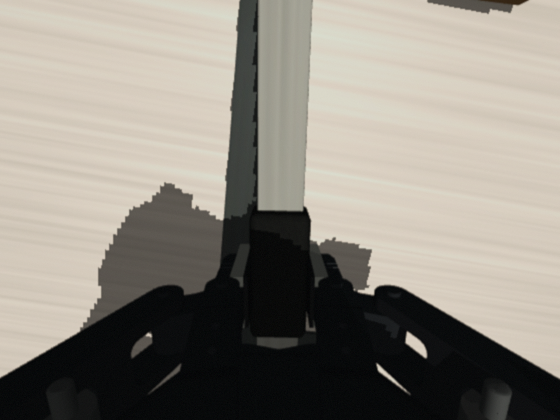

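View pics/s15a.png

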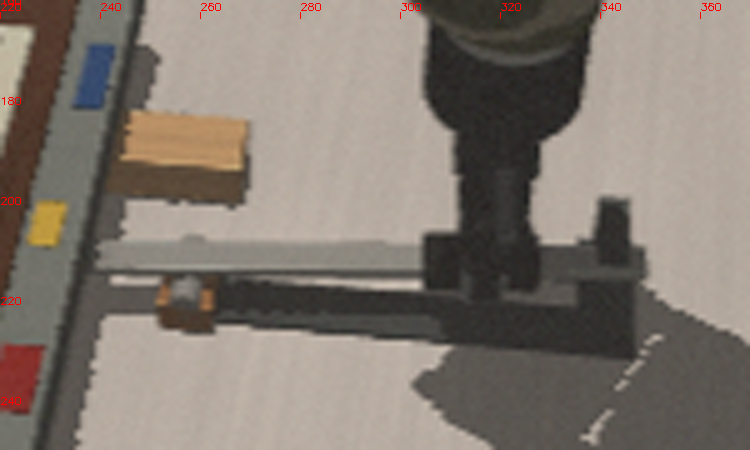

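```bash
python3 - <<'E'
from chk import *
kw=dict(L=.1484,off=0,y=.001,g=.0117)
p,o=pose(th=.005,dpsi=.115,**kw); print(p)
for th in (-.006,-.016):
    p,o=pose(th=th,dpsi=.115,**kw); env.movel(p,velocity=.02,frame=o); st()
for d in (.055,-.005):
    p,o=pose(th=-.016,dpsi=d,**kw); print(env.movel(p,velocity=.03,frame=o,guard=20)); st()
snap("side","s16"); crop("pics/s16.png",300,170,70,60,"s16a.png",9)
E
```

```text
[ 0.4508 -0.0503  0.018 ]
t 30.27 p [ 0.451  -0.0503  0.0171] f [-3.4293  1.353  11.1704] gap 0.277
t 30.52 p [ 0.4512 -0.0503  0.0157] f [-2.9753  1.3838 11.5633] gap 0.280
False
t 30.97 p [ 0.4501 -0.0419  0.0158] f [-2.5176 -1.5427 10.3483] gap 0.279
False
t 31.42 p [ 0.4494 -0.0327  0.0158] f [-0.2411  1.6413 11.0952] gap 0.278
```

View pics/s16a.png

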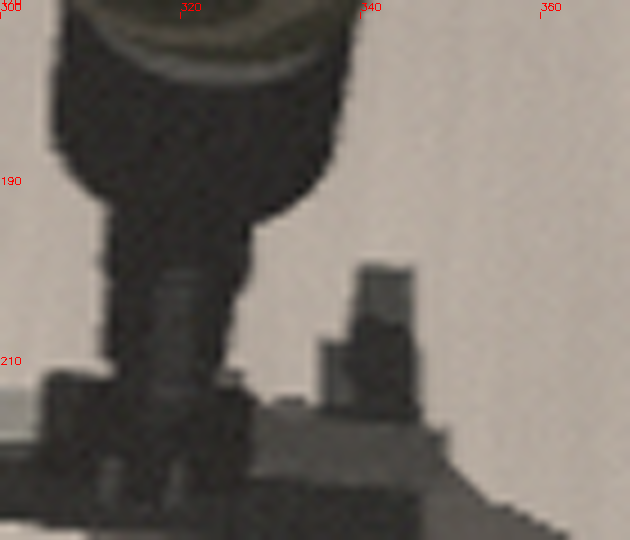

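```bash
python3 - <<'E'
from chk import *
kw=dict(L=.1484,off=0,y=.001,g=.0117,dpsi=-.005)
for th in (.0,.03,.06,.09,.14,.2):
    p,o=pose(th=th,**kw); env.movel(p,velocity=.025 if th<.1 else .04,frame=o,guard=25); st()
snap("side","s17"); crop("pics/s17.png",210,140,150,90,"s17a.png",5);snap("scene","c17"); crop("pics/c17.png",200,180,150,100,"c17a.png",5)
E
```

```text
t 31.72 p [ 0.4492 -0.0326  0.0181] f [-1.8487  1.3778 10.2288] gap 0.274
t 32.04 p [ 0.449  -0.0325  0.0224] f [-1.8468  1.7162  8.1454] gap 0.278
t 32.37 p [ 0.4489 -0.0324  0.0268] f [-3.0249  1.9528  9.7557] gap 0.277
t 32.69 p [ 0.4491 -0.0323  0.0308] f [-2.3046  4.2318  5.9141] gap 0.278
t 33.02 p [ 0.4507 -0.0327  0.0378] f [ 2.3074 -0.1789 -0.3901] gap 0.279
t 33.40 p [ 0.4519 -0.0326  0.0465] f [ 2.4001 -1.579   0.0068] gap 0.279
```

View pics/s17a.png

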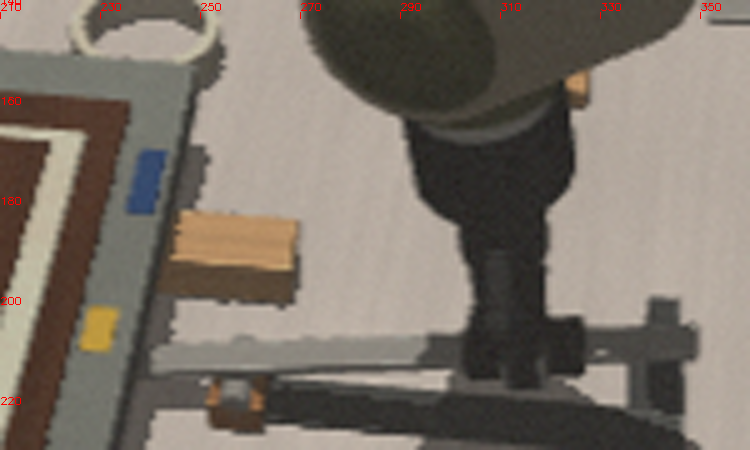

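View pics/c17a.png

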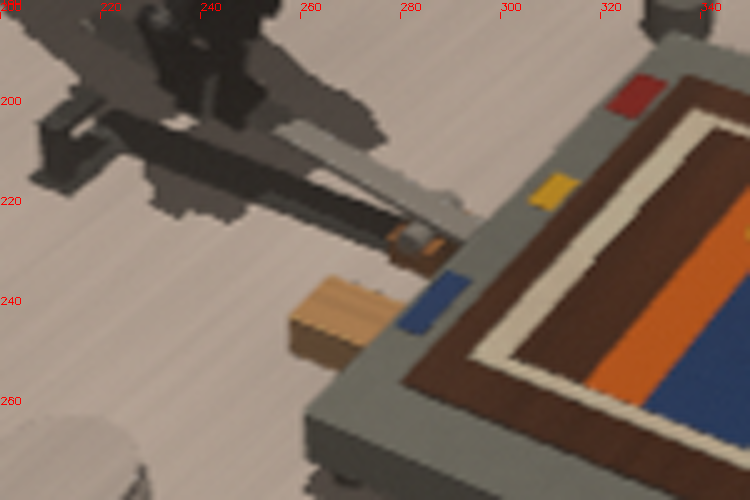

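```bash
python3 - <<'E'
from chk import *
kw=dict(y=.001,g=.0117,dpsi=-.005)
p,o=pose(L=.1484,th=.2,off=.0015,**kw); env.movel(p,velocity=.03,frame=o,guard=10); st()
p,o=pose(L=.17,th=.2,off=.002,**kw); print(env.movel(p,velocity=.04,frame=o,guard=10)); st()
p,o=pose(L=.215,th=.2,off=.003,**kw); print(env.movel(p,velocity=.06,frame=o,guard=10)); st()
snap("side","s18"); crop("pics/s18.png",210,140,160,100,"s18a.png",5)
s=monitor.sense(); c,u,y,n=model(s,0,.0117)
for d in (-.05,0,.05,.1):
    u2=np.cos(d)*u-np.sin(d)*n
    print(d,((proj("side",c+.215*u2)[0]-[210,140])*5).round(),((proj("side",c-.085*u2)[0]-[210,140])*5).round())
E
```

```text
t 33.75 p [ 0.4514 -0.0324  0.0481] f [ 0.2266  0.4027 -1.8422] gap 0.279
False
t 34.44 p [ 0.4307 -0.0336  0.053 ] f [ 0.9288 -0.8517 -1.9317] gap 0.278
False
t 35.34 p [ 0.3872 -0.0361  0.063 ] f [-0.5726  0.3452 -3.0851] gap 0.276
-0.05 [227. 342.] [835. 332.]
0 [231. 356.] [835. 325.]
0.05 [236. 371.] [835. 319.]
0.1 [242. 385.] [834. 313.]
```

View pics/s18a.png

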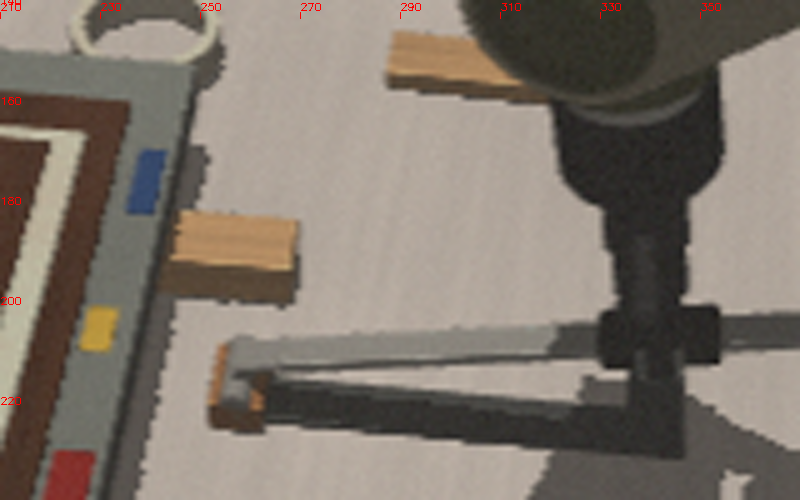

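```bash
python3 - <<'E'
from chk import *
s=monitor.sense(); p=s["position"]
env.movel(p+np.array([0,0,.06]),velocity=.15)
o=ori(.15,0,True)
env.reach((.36,.10,.09),o); st()
env.movel((.36,.10,.015),velocity=.1,frame=o,guard=12); st()
print(env.movel((.36,.10,.0),velocity=.02,frame=o,guard=4)); st()
snap("side","s19")
snap("wrist","w19")
E
```

```text
t 36.57 p [0.3596 0.1002 0.0895] f [ 0.2884 -0.4782 -3.7752] gap 0.279
t 37.47 p [0.3604 0.0998 0.0153] f [ 0.0701  0.4151 -2.6339] gap 0.276
True
t 38.18 p [0.3598 0.1    0.0002] f [ 0.1632 -0.5086  5.7529] gap 0.279
```

View pics/s19.png

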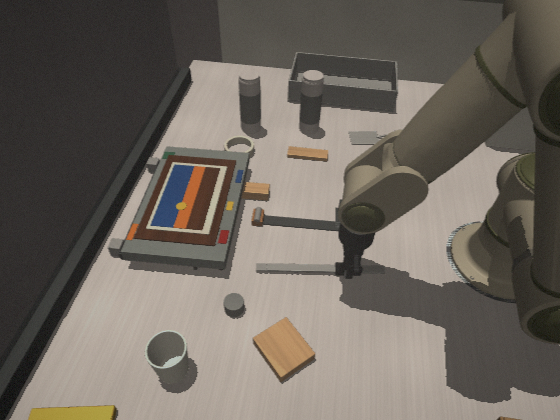

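Contact with the table is felt at about the expected height. Releasing the bar, then the final checks.

```bash
python3 - <<'E'
from chk import *
env.release(); st()
env.movel((.36,.10,.15),velocity=.2,frame=ori(.15,0,True)); st()
snap("wrist","w20")
env.reach((.45,-.05,.28),ori(.07,0,True)); env.hold(.3); st()
snap("side","s20");snap("scene","c20");snap("wrist","w21")
crop("pics/s20.png",210,130,190,150,"s20a.png",4);crop("pics/c20.png",190,170,150,110,"c20a.png",5)
E
```

```text
t 38.91 p [ 0.3591  0.1    -0.0002] f [0.3848 0.1611 0.6123] gap 0.998
t 39.81 p [0.3594 0.1    0.1492] f [-0.622   0.2445 -0.4318] gap 1.000
t 41.03 p [ 0.4498 -0.0494  0.2797] f [ 0.0694  0.7634 -0.8802] gap 1.000
```

View pics/s20a.png

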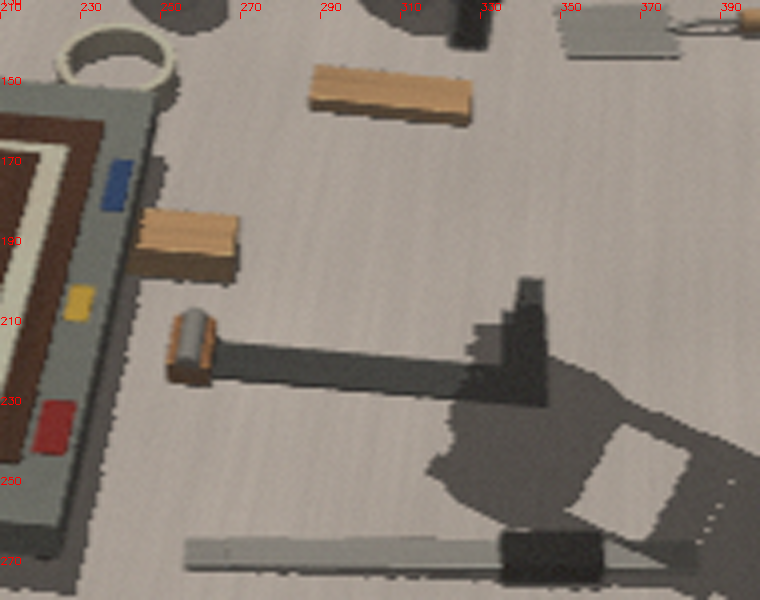

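View pics/c20a.png

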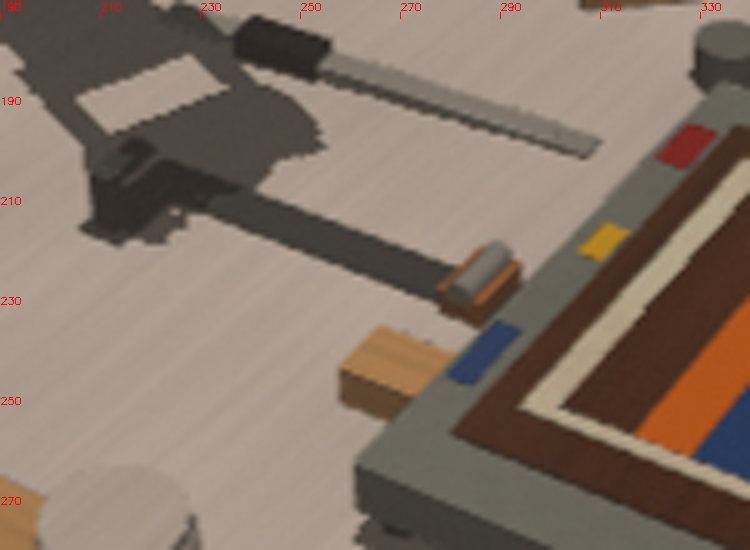

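View pics/w21.png

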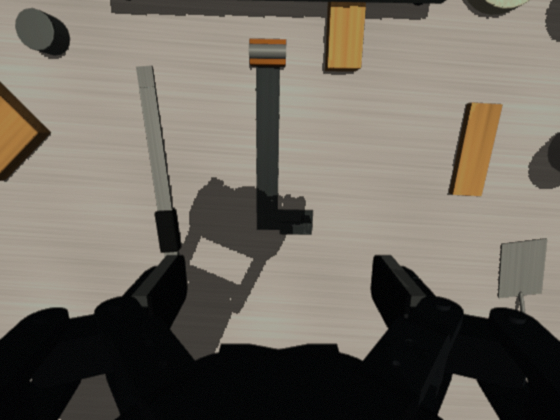

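```bash
python3 - <<'E'
from chk import *
def shift(a,b,x,y,w,h):
    A=cv2.imread(a,0).astype(np.float32);B=cv2.imread(b,0).astype(np.float32)
    m=np.eye(2,3,dtype=np.float32); 
    t=A[y:y+h,x:x+w]; mask=None
    m[0,2]=x;m[1,2]=y
    cc,m=cv2.findTransformECC(cv2.GaussianBlur(t,(3,3),0),cv2.GaussianBlur(B,(3,3),0),m,cv2.MOTION_TRANSLATION,(3,200,1e-6))
    return m[0,2]-x,m[1,2]-y,cc
e=np.array([np.cos(PSI),np.sin(PSI),0]); l=np.array([-e[1],e[0],0]); O=np.r_[S,0]+.05*e
for cam,a,bs,rects in (("side","pics/side0.png",("s9","s14","s17","s20"),[(221,196,18,20),(230,165,14,22)]),("scene","pics/scene0.png",("c9","c17","c20"),[(300,213,20,14)])):
    P=O+.015*e+np.array([0,0,.05]); k=proj(cam,P+[0,0,.008])[0]-proj(cam,P)[0]
    print(cam,"8mm =",k)
    for b in bs:
        for r in rects:
            try:
                s=shift(a,"pics/%s_raw.png"%b,*r); print(b,r,np.round(s,2),"height est",18+8*s[1]/k[1])
            except Exception as ex: print(b,"fail")
z=np.load("pics/w21.npz"); W=(z["K"],z["V"])
q=back(W,(345,68.5),.026); print("shim rear",q, "frame x of centre",(q-O)@e+.06)
E
```

```text
side 8mm = [-0.184  -2.2054]
s9 (221, 196, 18, 20) [-1.   -3.05  0.99] height est 29.078408550204657
s9 (230, 165, 14, 22) [-0.83 -3.07  0.99] height est 29.146657117462567
s14 (221, 196, 18, 20) [-0.99 -3.09  0.99] height est 29.194204172835278
s14 (230, 165, 14, 22) [-0.87 -3.08  0.99] height est 29.18556931761043
s17 (221, 196, 18, 20) [-0.65 -1.94  0.99] height est 25.027056252306476
s17 (230, 165, 14, 22) [-0.51 -2.05  0.99] height est 25.442248874367795
s20 (221, 196, 18, 20) [-0.66 -1.93  0.99] height est 24.984380140906758
s20 (230, 165, 14, 22) [-0.53 -2.    0.99] height est 25.270769505864134
scene 8mm = [ 0.0554 -2.4114]
c9 (300, 213, 20, 14) [ 0.73 -3.45  0.99] height est 29.4394143688637
c17 (300, 213, 20, 14) [ 0.51 -2.33  0.99] height est 25.718831828232712
c20 (300, 213, 20, 14) [ 0.52 -2.32  0.99] height est 25.69908888724482
shim rear [ 0.5834 -0.1188  0.026 ] frame x of centre -0.009130838279726133
```

```bash
python3 - <<'E'
from chk import *
print(job.hand_in()); st()
E
```

```text
the job is handed in; nothing more can be done
None
the job is handed in; nothing more can be done
```

The job is done and handed in at about 41 s of the 72 s allowed. No verdict is reported at hand-in.

**What I did**
- I slipped the bar tip under the edge over the fulcrum, levered the bed up and hooked the tail under the catch.
- I slid the thick shim in beside the bar until it pressed the stop with about 3 to 6 N. The stop's face lies about 51 mm behind the edge.
- I regripped the bar, unhooked it and let the bed down slowly onto the shim. Then I drew the bar out and laid it on the table at about (0.36, 0.10).

**Last checks**
- **Held up:** image registration put the edge at 29.1 to 29.4 mm while the bar held it.
- **Bed now:** the side camera gave 25.0 to 25.3 mm and the scene camera 25.7 mm. The shim is 26 mm thick, so the two disagree slightly, but all readings are within 24.3 to 27.7 mm.
- **Shim:** its centre measures about 9 mm before the front edge, against the 32 mm limit, and it looks flat on the table.
- **Bar:** it looks flat on the table and clear of the bed. I did not measure its height or tilt.
- **Bystanders:** they look untouched in the pictures. I did not measure their positions at the end.

**Not as planned:** on the first slide the shim touched the table and tripped the force guard. I raised it about 2 mm and carried on. The load on the shim could not be measured directly.

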